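# Sniff the gas cell's lid seam for leaks

## Task

Take the leak-sniffer wand off its sloping rest, stand it tip down in the square reference port block and let go of it for two seconds so that it can zero. Then take it again and guide its tip slowly (4 cm a second or less), without pressing, along the black gasket line round the three open sides of the gas cell's lid, tip down in the channel all the way, from the end of the hinge beside the upright gas pipe to the other end of the hinge. Finally stand the wand back in the port block, fully down, and let go; leave the bottle, beaker and jar where they are.

Things in the scene. Friction and masses are not known exactly. Their poses are not given: they have to be found in the camera images.
- wand_handle (a point): Centre of the leak-sniffer wand's square black handle (24 x 24 mm, 110 mm long), near its centre of mass; wand loose, 0.10 to 0.20 kg. z runs along the wand from tip to tail; x and y square to the handle's flats. The tip is 150 mm from this point, the tail end 55 mm. At the start it lies on the rest, 85 mm above the bench, tip end away from the robot and 20 degrees downward.
- wand_tip (a point): End of the wand's nose, on its axis; axes as wand_handle. Below the handle comes a round grey collar (36 mm across, 6 mm thick, lower face 61 mm from the handle's centre), then the steel nose, 10 mm thick and 89 mm long, its last 10 mm tapering to a blunt 6 mm tip.
- rest: Fixed rest, base 130 x 70 mm, under the wand at the start. Origin on the bench below the handle's centre; x (level) points as the wand's tip does. A 20 mm wide bed under the handle slopes down 20 degrees towards x; 40 to 50 mm from the handle's centre, low cheeks (35 mm across) flank it; the middle 75 mm is free on both sides. The rest may be left or right of the cell, the port block opposite.
- port_mouth (a point): Reference port: fixed upright grey block 64 x 64 mm, 100 mm high, with one 20 mm vertical hole right through. Point: centre of the hole at the top face; z up, x and y along the sides. The standing wand's collar rests on the top face, nose hanging in the hole: tip 89 mm below the top face, handle centre 61 mm above it.
- lid_centre (a point): Gas cell: fixed metal housing 124 x 168 mm, 70 mm high; hinged lid on top, 70 (x) by 110 (y) by 10 mm. Point: at the lid's centre, at the level of the housing's top (the channel floor, 70 mm above the bench); z up, -x to the front (robot side). A channel 16 mm wide runs round the lid's +y, -x and -y sides inside an outer rim 4 mm high; the 4 mm black gasket line is its middle, flush.
- seam_start (a point): Start of the gasket line to be traced, on the channel floor (lid_centre frame x 28, y 63 mm), 14 mm in front of the hinge block, which spans x 42 to 66 mm, all the width, 20 mm above the floor at most. On the block at x 60, y 70 mm stands the gas pipe: copper, brass ends 22 mm across, top 158 mm above the bench.
- seam_corner1 (a point): First corner of the gasket line, on the channel floor (x -43, y 63 mm). The line runs straight from point to point.
- seam_corner2 (a point): Second corner of the gasket line, on the channel floor (x -43, y -63 mm).
- seam_end (a point): End of the tracing, on the channel floor, 14 mm in front of the hinge block on the other side (x 28, y -63 mm).
- bottle_mid (a point): Amber bottle with black cap, 58 mm across, 150 mm high, stands upright near the work; leave it alone. Point half-way up its axis, z up.
- beaker_mid (a point): Empty glass beaker, 68 mm across, 85 mm high, stands upright near the work; leave it alone. Point half-way up its axis, z up.
- jar_mid (a point): White jar, 66 mm across, 85 mm high, stands upright near the work; leave it alone. Point half-way up its axis, z up.
Mind the look-alikes: they are no part of the job. Leave any white look-alike of the part that bears wand_handle alone.

How it is judged:
On the way, in this order (a step that is already met when the one before it is completed fails the run):
1. the wand stands tip down in the port block, let go of, for one second (horizontal distance between wand_tip and port_mouth below 0.009 m and z of wand_tip in the frame of port_mouth below -0.083 m and angle between wand_tip's own z axis and vertical below 0.12 rad and contact force between the fingers and wand below 0.05 N and linear speed of wand below 0.03 m/s), for 1 s.
2. tip low over the gasket line, moving slowly, at the pipe end of the hinge (x of wand_tip in the frame of lid_centre between 0.019 and 0.037 m and y of wand_tip in the frame of lid_centre between 0.054 and 0.072 m and z of wand_tip in the frame of lid_centre below 0.009 m and linear speed of wand below 0.1 m/s), for 0.1 s.
3. tip low over the gasket line, moving slowly, half-way along the first side (x of wand_tip in the frame of lid_centre between -0.0165 and 0.0015 m and y of wand_tip in the frame of lid_centre between 0.054 and 0.072 m and z of wand_tip in the frame of lid_centre below 0.009 m and linear speed of wand below 0.1 m/s), for 0.1 s.
4. tip low over the gasket line, moving slowly, at the first corner (x of wand_tip in the frame of lid_centre between -0.052 and -0.034 m and y of wand_tip in the frame of lid_centre between 0.054 and 0.072 m and z of wand_tip in the frame of lid_centre below 0.009 m and linear speed of wand below 0.1 m/s), for 0.1 s.
5. tip low over the gasket line, moving slowly, a quarter along the front (x of wand_tip in the frame of lid_centre between -0.052 and -0.034 m and y of wand_tip in the frame of lid_centre between 0.0225 and 0.0405 m and z of wand_tip in the frame of lid_centre below 0.009 m and linear speed of wand below 0.1 m/s), for 0.1 s.
6. tip low over the gasket line, moving slowly, half-way along the front (x of wand_tip in the frame of lid_centre between -0.052 and -0.034 m and y of wand_tip in the frame of lid_centre between -0.009 and 0.009 m and z of wand_tip in the frame of lid_centre below 0.009 m and linear speed of wand below 0.1 m/s), for 0.1 s.
7. tip low over the gasket line, moving slowly, three quarters along the front (x of wand_tip in the frame of lid_centre between -0.052 and -0.034 m and y of wand_tip in the frame of lid_centre between -0.0405 and -0.0225 m and z of wand_tip in the frame of lid_centre below 0.009 m and linear speed of wand below 0.1 m/s), for 0.1 s.
8. tip low over the gasket line, moving slowly, at the second corner (x of wand_tip in the frame of lid_centre between -0.052 and -0.034 m and y of wand_tip in the frame of lid_centre between -0.072 and -0.054 m and z of wand_tip in the frame of lid_centre below 0.009 m and linear speed of wand below 0.1 m/s), for 0.1 s.
9. tip low over the gasket line, moving slowly, half-way along the last side (x of wand_tip in the frame of lid_centre between -0.0165 and 0.0015 m and y of wand_tip in the frame of lid_centre between -0.072 and -0.054 m and z of wand_tip in the frame of lid_centre below 0.009 m and linear speed of wand below 0.1 m/s), for 0.1 s.
10. tip low over the gasket line, moving slowly, at the other end of the hinge (x of wand_tip in the frame of lid_centre between 0.019 and 0.037 m and y of wand_tip in the frame of lid_centre between -0.072 and -0.054 m and z of wand_tip in the frame of lid_centre below 0.009 m and linear speed of wand below 0.1 m/s), for 0.1 s.
At the end, for the whole second after the job is handed in: The wand stands in the port block again: nose in the hole (tip within 9 mm of its axis and at least 83 mm below the top face), upright within 7 degrees, released and at rest (all of step 1); the robot touches nothing.
It fails at once if the wand sweeps through the gasket channel faster than 15 cm/s (x of wand_tip in the frame of lid_centre between -0.055 and 0.015 m and y of wand_tip in the frame of lid_centre between -0.075 and 0.075 m and z of wand_tip in the frame of lid_centre below 0.008 m and linear speed of wand above 0.15 m/s).
It fails at once if the wand is pressed on the cell with more than 25 N (contact force between wand and cell above 25 N).
It fails at once if the bottle is shifted more than 3 cm or tipped (distance of bottle_mid from where it was at the start of the episode above 0.03 m or angle between bottle_mid's own z axis and vertical above 0.3 rad).
It fails at once if the beaker is shifted more than 3 cm or tipped (distance of beaker_mid from where it was at the start of the episode above 0.03 m or angle between beaker_mid's own z axis and vertical above 0.3 rad).
It fails at once if the jar is shifted more than 3 cm or tipped (distance of jar_mid from where it was at the start of the episode above 0.03 m or angle between jar_mid's own z axis and vertical above 0.3 rad).
It also fails if it takes over 72 s, if anything falls off the work surface, if the arm or the gripper's body presses on something with over 40 N, if the wrist force passes 120 N, or if a joint passes its speed limit or range.

## Robot

A 7-joint arm with a two-finger parallel gripper is mounted at the origin on the work surface. World frame = base frame: x ahead of the robot, y to its left, z up, the work surface at z = 0. Lengths are in m, angles in rad, forces in N, time in s.
With the tool pointing down it reaches from about 0.425 to 0.875 m from the base axis. Payload 8.4 kg.
Tool frame: the origin (TCP) lies between the finger pads; the fingertips stand 11 mm ahead of it and the grasp point (between the pads) lies 8 mm behind it; z points along the fingers, y is the direction in which the jaws open and shut (so a half turn about z gives the same grasp; the last joint's range is limited). The gripper opens to 85 mm and grips with 20 to 120 N. Pads are 22 mm wide; open, the fingers measure 114 mm over their backs; the gripper's body (76 mm by 85 mm) begins 54 mm behind the grasp point. The pads swing forward as they close: fully open they stand 13 mm farther back than shut.
Start: joints at [-1.283, 0.333, 0.04, 1.465, -0.013, 1.343, -0.059], TCP at [0.245, 0.602, 0.242] pointing down, gripper open.
Joint ranges: [-2.58, 2.58], [-0.38, 2.09], [-1.3, 1.39], [0.25, 2.4], [-1.5, 4.64], [0.08, 2.09], [-2.65, 2.65]. Speed limits (rad/s): [2.22, 2.22, 2.79, 2.79, 3.14, 3.14, 3.14].

## Interface

Orientations are given as a unit quaternion [w, x, y, z].
In Python, from plant import ctrl gives the robot as it stands.
- The arm moves only by the tool move_arm, never from a script. Its argument "series" is text: rows parted by semicolons, each of 6 numbers parted by spaces: the shift along the tool's x, y, z in cm, then the turn, a rotation vector about the tool's x, y, z in degrees. A call has exactly 8 rows; each row shifts and turns the commanded pose from where the row before left it, along the tool's axes as they then stand; what a row does not reach is not made up. A row lasts 1/8 s, in which the tool goes at most 62.5 mm and 10.7 degrees, less where a joint would pass 70% of its speed; a pose out of reach is approached as far as the arm can. A call is refused whole if a number of a shift passes 6.25 or a number of a turn 10.7, either way. A call with a gripper value outside its range is refused whole. "gripper" is the opening in per cent of the stroke, from 0 (shut) to 100 (fully open), set as the call begins (left out, the last holds). The fingers move at their own pace and stop on an object; "newtons" is the grip in N (left out, the last holds). Time passes only in rows, so rows that do not move let the fingers close, or fill a call up. It gives the time, the measured TCP pose, the force and the opening at its end, in the units of the state.
- ctrl.sense(): the state, without advancing time (a new reading comes with each control period).
- ctrl.camera(name): name is "scene" or "side" or "wrist"; returns a dict with "image" (480x640x3 uint8, blue, green, red), "mtx" (3x3 intrinsics, pixels), "eye" and "attitude" of the camera in the world. Camera axes: x right, y down, z forward; pixel columns grow to the right and rows downward; lengths in m; the calibration is good to about 2 mm. A picture is of the moment at which its call begins. There is no depth.
- ctrl.job_done(): hands the job in, once; it reports no verdict.
Trained networks look in a picture, given as the dict that the camera call returned (one of the last four; its "shot" number tells which), for a name from the list of things; names that differ only in an ending like _2 or _b are one class to them, and where a whole thing is asked for, a point or a joint stands for the part that bears it (a point fixed in the world has none). Each returns a list of dicts, best first, with "score" (0 to 1); they miss things now and then, are a little off and sometimes report something else, mostly with a low value. They report only what shows in the picture. A call takes as long as a camera call. They do not tell look-alikes from the thing itself.
- ctrl.boxes_of(picture, label): "point" ([row, column] in pixels, amid what is visible of it).
The state is a dict: "time": time; "qpos": joint angles; "qvel": joint speeds; "tau": joint torques, N m; "ee_pos": TCP position; "orientation": TCP orientation; "wrist_force": force on the tool from outside, world axes, zero at the start; "wrist_torque": the same for the moment, N m; "finger_gap": finger opening in m.
Only numpy, scipy, OpenCV 4.12 (cv2) and the standard library are available. Lean on these libraries where they do the work, as an engineer would, in place of code of your own. Each camera call takes 0.05 s, during which the arm holds its last target. There are 200 camera calls.

## Working session

There is one attempt and no reset: what is moved stays moved. The work goes in short steps, Python scripts to look and compute and a tool call to move; the robot and the scene stay as the last step left them, time stands still between calls to the robot, and variables do not carry over. Pictures are saved under pics/ and viewed, about 8 in all and at most 12, crops included, and the job is handed in when it is done.

Besides the shell and the picture viewer there is one more tool, called after "Emit:" by a JSON object that holds its "method" and its "body", one argument or row to a line. move_arm: Moves the arm, as the interface text tells. Its arguments: {"type":"object","properties":{"series":{"type":"string"},"gripper":{"type":"number"},"newtons":{"type":"number"}},"required":["series"]}

```bash
mkdir -p pics; ls
cat > h.py <<'E'
import numpy as np, cv2
from plant import ctrl
from scipy.spatial.transform import Rotation as R
def quat(q): return R.from_quat([q[1],q[2],q[3],q[0]])
def att(p):
    a=np.array(p["attitude"],float)
    return a if a.shape==(3,3) else quat(a).as_matrix()
def ray(p,uv):
    d=np.linalg.inv(np.array(p["mtx"]))@np.array([uv[0],uv[1],1.]); return att(p)@d
def atz(p,uv,z):
    e=np.array(p["eye"]); d=ray(p,uv); return e+d*(z-e[2])/d[2]
def proj(p,X):
    c=att(p).T@(np.array(X)-np.array(p["eye"])); c=np.array(p["mtx"])@c; return c[:2]/c[2]
def tri(obs):
    A=np.zeros((3,3));b=np.zeros(3)
    for p,uv in obs:
        d=ray(p,uv);d/=np.linalg.norm(d);M=np.eye(3)-np.outer(d,d);A+=M;b+=M@np.array(p["eye"])
    return np.linalg.solve(A,b)
E
python3 - <<'E'
from h import *
np.set_printoptions(precision=3,suppress=True)
s=ctrl.sense();print(s)
for n in("scene","side"):
    p=ctrl.camera(n);cv2.imwrite(f"pics/{n}0.png",p["image"]);print(n,p["eye"],p["attitude"],p["mtx"])
    for l in["wand_handle","wand_tip","rest","port_mouth","lid_centre","seam_start","seam_corner1","seam_corner2","seam_end","bottle_mid","beaker_mid","jar_mid"]:
        print(l,[(np.round(b["point"]).tolist(),round(b["score"],2)) for b in ctrl.boxes_of(p,l)])
print(ctrl.sense()["time"])
E
```

```text
pics
{'time': 0.0, 'qpos': array([-1.283,  0.334,  0.04 ,  1.466, -0.013,  1.343, -0.058]), 'qvel': array([ 0.001,  0.   , -0.   , -0.003,  0.   ,  0.   ,  0.002]), 'tau': array([ -0.   , -65.857,   1.365, -40.554,   0.017,   0.013,   0.   ]), 'ee_pos': array([0.245, 0.602, 0.241]), 'orientation': array([-0.   ,  0.192,  0.981, -0.001]), 'wrist_force': array([-0.279, -0.086, -0.164]), 'wrist_torque': array([0.011, 0.004, 0.021]), 'finger_gap': 0.08559021066238119}
scene [1.339 0.488 0.743] [-0.242  0.48   0.744 -0.397] [[452.276   0.    318.974]
 [  0.    452.276 239.412]
 [  0.      0.      1.   ]]
wand_handle [([267.0, 409.0], 0.96), ([234.0, 434.0], 0.88), ([285.0, 398.0], 0.69), ([375.0, 441.0], 0.59), ([302.0, 481.0], 0.57), ([228.0, 307.0], 0.21)]
wand_tip [([299.0, 480.0], 0.78), ([372.0, 441.0], 0.69), ([229.0, 440.0], 0.59), ([267.0, 410.0], 0.55)]
rest [([285.0, 400.0], 0.61)]
port_mouth [([217.0, 200.0], 0.9), ([286.0, 400.0], 0.67)]
lid_centre [([275.0, 254.0], 0.62)]
seam_start [([278.0, 254.0], 0.61)]
seam_corner1 [([274.0, 252.0], 0.64), ([282.0, 178.0], 0.18)]
seam_co
[... 202 characters left out ...]
254.0], 0.71)]
side [0.122 0.881 0.947] [ 0.08  -0.168  0.904 -0.384] [[556.142   0.    320.008]
 [  0.    556.142 238.357]
 [  0.      0.      1.   ]]
wand_handle [([422.0, 232.0], 0.96), ([388.0, 391.0], 0.9), ([366.0, 130.0], 0.66), ([333.0, 243.0], 0.57)]
wand_tip [([389.0, 393.0], 0.96), ([334.0, 241.0], 0.75), ([366.0, 131.0], 0.63), ([424.0, 232.0], 0.57)]
rest [([354.0, 257.0], 0.61)]
port_mouth [([145.0, 370.0], 0.61)]
lid_centre [([202.0, 265.0], 0.57)]
seam_start [([198.0, 263.0], 0.75)]
seam_corner1 [([202.0, 267.0], 0.83)]
seam_corner2 [([202.0, 267.0], 0.83)]
seam_end [([198.0, 266.0], 0.97)]
bottle_mid [([257.0, 186.0], 0.84)]
beaker_mid [([171.0, 260.0], 0.72)]
jar_mid []
1.3
```

View pics/scene0.png

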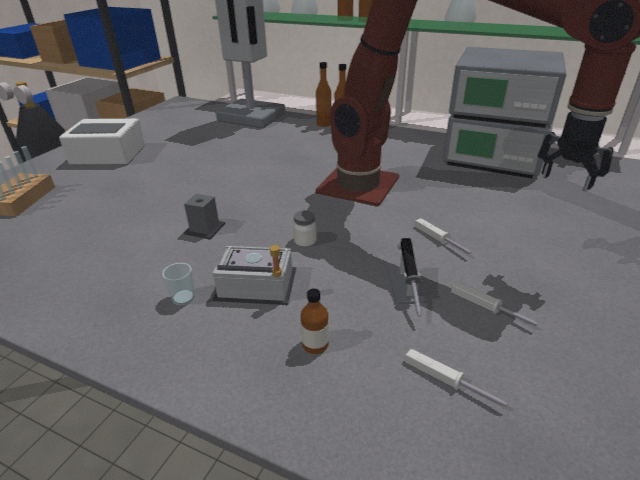

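View pics/side0.png

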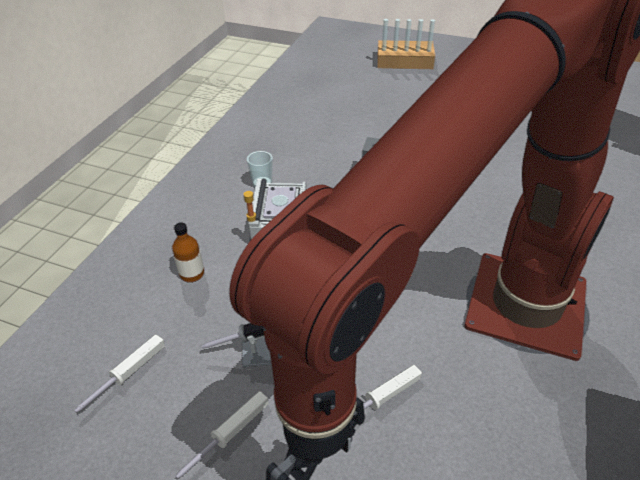

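Run:
```python
import cv2,numpy as np
a=cv2.imread("pics/scene0.png");b=cv2.imread("pics/side0.png")
c1=cv2.resize(a[185:310,155:315],None,fx=5,fy=5,interpolation=cv2.INTER_CUBIC)[:600]
cv2.imwrite("pics/c1.png",c1)
c2=cv2.resize(a[228:328,370:450],None,fx=5,fy=5,interpolation=cv2.INTER_CUBIC)
c3=cv2.resize(b[160:250,230:310],None,fx=5,fy=5,interpolation=cv2.INTER_CUBIC)
m=np.zeros((500,800,3),np.uint8);m[:,:400]=c2;m[:450,400:]=c3
cv2.imwrite("pics/c2.png",m)
```

```text
(no output)
```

View pics/c1.png

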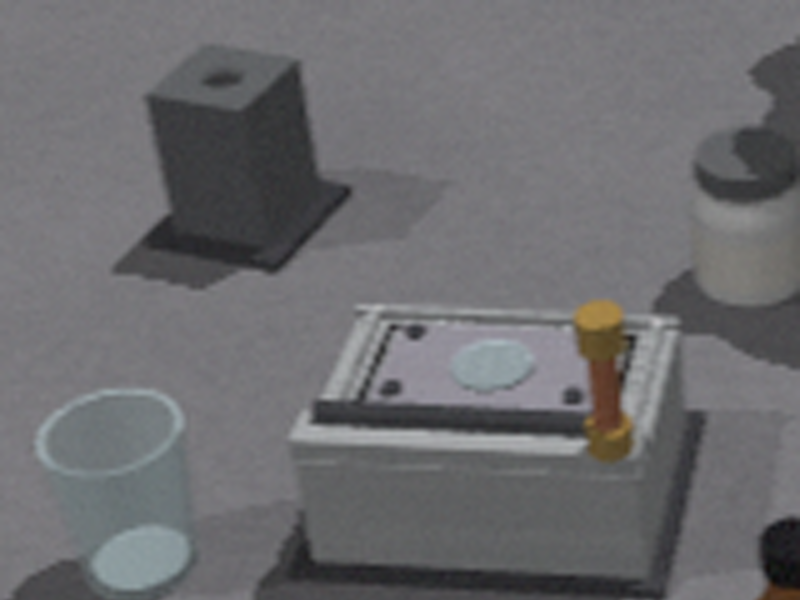

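View pics/c2.png

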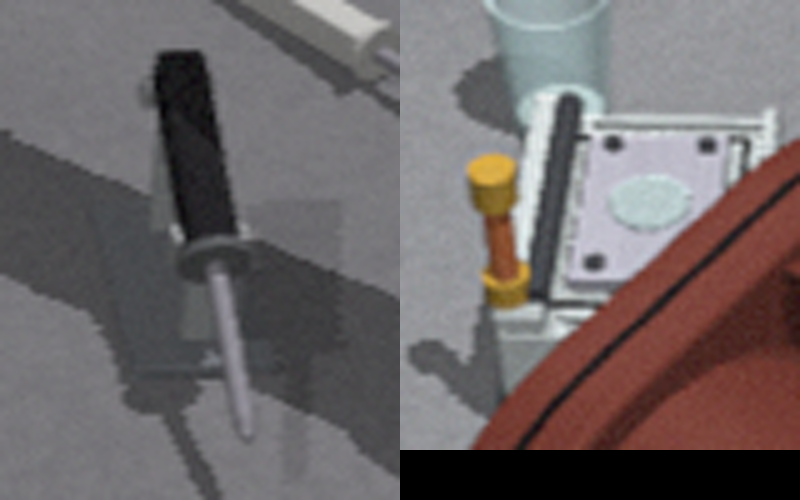

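Run:
```python
from h import *
from scipy.optimize import least_squares
np.set_printoptions(precision=4,suppress=True)
p=ctrl.camera("scene")
def px(c,o,k=5): return np.array([o[0]+c[0]/k,o[1]+c[1]/k])
A=(155,185);B=(370,228)
# wand
t=atz(p,px((181,60),B),.104); q=atz(p,px((248,437),B),.034);c=atz(p,px((213,257),B),.085-.058*.342)
print("wand tail",t,"collar",c,"tip",q,np.linalg.norm(t-q),np.degrees(np.arctan2(*(q-t)[1::-1])))
# port
print("port",atz(p,px((222,79),A),.1)); P=[atz(p,px(k,A),.1) for k in((147,96),(208,45),(301,62),(247,110))]
print(np.mean(P,0),[np.linalg.norm(P[i]-P[i-1]) for i in range(4)],[np.degrees(np.arctan2(*(P[i]-P[i-1])[1::-1])) for i in range(4)])
M=[((1,-1,70),(293,440)),((-1,-1,74),(358,308)),((-1,1,74),(680,320)),((1,-1,0),(313,562)),((1,1,0),(657,590)),((0,0,80),(493,364)),((60,70,158),(600,315)),((60,70,150),(600,320))]
M=M[:7]
def mod(v):
    out=[]
    for m,uv in M:
        X=np.array(m,float)
        if abs(X[0])==1: X[0]=62*X[0]+v[3]*1000; X[1]*=84
        X/=1000; cs,sn=np.cos(v[2]),np.sin(v[2])
        W=[v[0]+cs*X[0]-sn*X[1],v[1]+sn*X[0]+cs*X[1],X[2]]
        out.append(proj(p,W)-px(uv,A))
    return np.ravel(out)
r=least_squares(mod,[.7,.0,0,0],x_scale=[.1,.1,.1,.01]);print("cell",r.x,np.degrees(r.x[2]));print(r.fun.reshape(-1,2))
for n,uv,z in(("bottle",(314,295),.15),("beaker",(178,270),.085),("jar",(304,216),.085)):print(n,atz(p,uv,z))
```

```text
wand tail [0.4208 0.2838 0.104 ] collar [0.5153 0.3297 0.0652] tip [0.5922 0.3697 0.034 ] 0.20414846112774968 26.600826007754783
port [ 0.4571 -0.3187  0.1   ]
[ 0.455  -0.3175  0.1   ] [np.float64(0.06367290353785209), np.float64(0.06320620679226328), np.float64(0.0638316503051237), np.float64(0.058150209057371526)] [np.float64(-81.29174692591279), np.float64(-175.13243487955776), np.float64(94.15683228844244), np.float64(4.575090011964537)]
cell [ 0.6084 -0.0431  0.3236  0.0026] 18.540853018440483
[[-0.3426  2.9599]
 [ 0.9667 -2.1567]
 [ 0.7232 -1.3694]
 [ 0.0215  0.7297]
 [-1.2998 -0.6516]
 [ 0.2415  0.235 ]
 [-0.1882 -0.1958]]
bottle [0.7419 0.1861 0.15  ]
beaker [ 0.7259 -0.1792  0.085 ]
jar [ 0.3916 -0.0138  0.085 ]
```

```bash
cat >> h.py <<'E'
from scipy.spatial.transform import Slerp
def pose():
    s=ctrl.sense(); return np.array(s["ee_pos"]),quat(s["orientation"]),s
def rot(zdir,ydir):
    z=np.array(zdir,float);z/=np.linalg.norm(z);y=np.array(ydir,float);y-=z*(y@z);y/=np.linalg.norm(y)
    return R.from_matrix(np.column_stack([np.cross(y,z),y,z]))
def plan(wps,start=None,dec=1):
    """wps: list of (pos,R,nrows). prints rows, rounding carried along"""
    if start is None: p,r,_=pose()
    else: p,r=start
    rows=[]
    for P,Q,n in wps:
        p0,r0=p.copy(),r; sl=Slerp([0,1],R.concatenate([r0,Q]))
        for i in range(1,n+1):
            tp=p0+(np.array(P)-p0)*i/n; tr=sl([i/n])[0]
            d=np.round(r.inv().apply(tp-p)*100,dec); w=np.round(np.degrees((r.inv()*tr).as_rotvec()),1)
            if abs(d).max()>6.25 or abs(w).max()>10.7 or np.linalg.norm(d)>6.25 or np.linalg.norm(w)>10.7: print("LIMIT",d,w)
            p=p+r.apply(d/100); r=r*R.from_rotvec(np.radians(w))
            rows.append(" ".join(f"{x:g}" for x in np.r_[d,w]+0.))
    while len(rows)%8: rows.append("0 0 0 0 0 0")
    for k in range(0,len(rows),8): print("; ".join(rows[k:k+8]))
    return p,r
az=lambda a:np.array([np.cos(np.radians(a)),np.sin(np.radians(a)),0])
def tool(a,phi):
    "z tilted phi deg forward of down toward azimuth a, tool x=-az"
    return rot(np.cos(np.radians(phi))*np.array([0,0,-1.])+np.sin(np.radians(phi))*az(a),np.cross([0,0,1],az(a)))
E
python3 - <<'E'
from h import *
T=tool(26.6,25);z=T.as_matrix()[:,2]
H=np.array([.467,.307,.085]); plan([(H-z*.095,T,8)])
E
```

```text
-3.6 -2.7 0.9 -1.3 -2.9 -6; -3.3 -3.2 1 -1.4 -3 -6; -2.9 -3.5 1.1 -1.3 -2.9 -6; -2.4 -3.7 1.1 -1.3 -2.9 -6; -2 -4.1 1.2 -1.3 -3 -6; -1.5 -4.2 1.1 -1.4 -2.9 -6; -0.9 -4.4 1.1 -1.3 -2.9 -6; -0.5 -4.5 1 -1.3 -3 -6
```

Emit:
{"method": "move_arm", "body": {
  "series": "-3.6 -2.7 0.9 -1.3 -2.9 -6; -3.3 -3.2 1 -1.4 -3 -6; -2.9 -3.5 1.1 -1.3 -2.9 -6; -2.4 -3.7 1.1 -1.3 -2.9 -6; -2 -4.1 1.2 -1.3 -3 -6; -1.5 -4.2 1.1 -1.4 -2.9 -6; -0.9 -4.4 1.1 -1.3 -2.9 -6; -0.5 -4.5 1 -1.3 -3 -6",
  "gripper": 100,
  "newtons": 60
}}

```text
time: 2.35
ee_pos: [0.4319, 0.2879, 0.1718]
orientation: [0.212, -0.226, 0.949, 0.05]
wrist_force: [1.0, -0.5, 0.0]
finger_gap: 0.086
```

Run:
```python
from h import *
np.set_printoptions(precision=3,suppress=True)
p=ctrl.camera("wrist");cv2.imwrite("pics/w1.png",p["image"])
P,r,s=pose();print(P,r.as_matrix(),s["qpos"],p["eye"])
for X in[(.4208,.2838,.104),(.467,.307,.085),(.5922,.3697,.034)]: print(proj(p,X))
p=ctrl.camera("side");cv2.imwrite("pics/s1.png",p["image"])
```

```text
[0.433 0.281 0.169] [[-0.807 -0.451  0.381]
 [-0.411  0.892  0.187]
 [-0.424 -0.005 -0.906]] [-1.02  -0.181  0.253  2.237  0.278  0.677  1.097] [0.318 0.231 0.258]
[317.464 193.914]
[316.859 240.559]
[315.869 305.576]
```

View pics/w1.png

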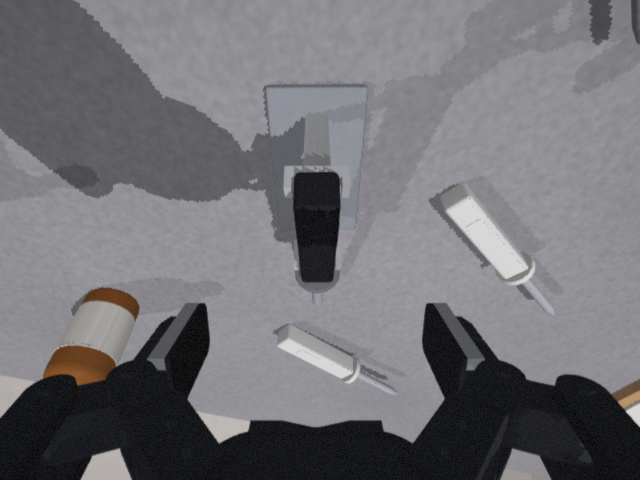

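Run:
```python
from h import *
T=tool(26.6,25);z=T.as_matrix()[:,2]
H=np.array([.467,.307,.085]); plan([(H+z*.005,T,7)])
```

```text
0 0.1 1.4 0 0 0; 0 0.1 1.4 0 0 0; -0.1 0 1.5 -0.1 0 0; 0 0.1 1.4 0 0 -0.1; 0 0.1 1.4 0 0 0; 0 0.1 1.4 0 0 0; -0.1 0.1 1.5 -0.1 0 0; 0 0 0 0 0 0
```

Emit:
{"method": "move_arm", "body": {
  "series": "0 0 1.5 0 0 0; 0 0 1.5 0 0 0; 0 0 1.5 0 0 0; 0 0 1.5 0 0 0; 0 0 1.5 0 0 0; 0 0 1.5 0 0 0; 0 0 1 0 0 0; 0 0 0 0 0 0"
}}

```text
time: 3.45
ee_pos: [0.469, 0.3079, 0.0803]
orientation: [0.21, -0.225, 0.95, 0.049]
wrist_force: [0.1, -0.1, -0.3]
finger_gap: 0.0852
```

Run:
```python
from h import *
np.set_printoptions(precision=4,suppress=True)
p=ctrl.camera("wrist");cv2.imwrite("pics/w2.png",p["image"])
P,r,s=pose();print(P,r.as_matrix(),s["qpos"],p["eye"],s["wrist_force"])
for i in range(3):
    ctrl.camera("wrist");print(pose()[0])
T=tool(26.6,25);print(np.array([.467,.307,.085])+.005*T.as_matrix()[:,2],T.as_matrix())
```

```text
[0.4691 0.308  0.0809] [[-0.8101 -0.4479  0.3783]
 [-0.4063  0.8941  0.1885]
 [-0.4226 -0.0009 -0.9063]] [-1.0121  0.063   0.2905  2.2357  0.2219  0.4322  1.1271] [0.3557 0.2517 0.1669] [-0.5069  0.3163  0.0723]
[0.4692 0.3081 0.0813]
[0.4693 0.3082 0.0815]
[0.4693 0.3082 0.0816]
[0.4689 0.3079 0.0805] [[-0.8104 -0.4478  0.3779]
 [-0.4058  0.8942  0.1892]
 [-0.4226  0.     -0.9063]]
```

View pics/w2.png

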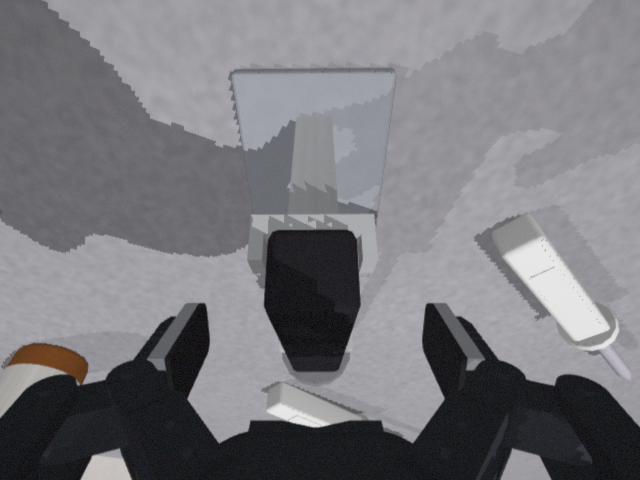

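Emit:
{"method": "move_arm", "body": {
  "series": "0 0 0 0 0 0; 0 0 0 0 0 0; 0 0 0 0 0 0; 0 0 0 0 0 0; 0 0 0 0 0 0; 0 0 0 0 0 0; 0 0 0 0 0 0; 0 0 0 0 0 0",
  "gripper": 0,
  "newtons": 70
}}

```text
time: 4.65
ee_pos: [0.4693, 0.3081, 0.0812]
orientation: [0.211, -0.225, 0.95, 0.05]
wrist_force: [-1.4, -0.8, 3.8]
finger_gap: 0.0233
```

Run:
```python
from h import *
# lift along wand normal-ish (up), then raise and pitch
p0=np.array([.4689,.3079,.0805]);T=tool(26.6,25)
up=p0+[0,0,.09]
a=plan([(up,T,3),(p0+[.03,.015,.24],tool(26.6,-10),5)],start=(p0,T))
print(a[0],a[1].as_quat())
```

```text
-1.3 0 -2.7 0 0 0; -1.2 0 -2.7 0 0 0; -1.3 0 -2.8 0 0 0; -1.9 0 -2.4 0 7 0; -1.5 0 -2.7 0 7 0; -1.3 0 -2.8 0 7 0; -0.9 0 -2.9 0 7 0; -0.5 0 -3 0 7 0
[0.49905201 0.322999   0.3201921 ] [-0.22917433  0.96947563 -0.02005016 -0.08481813]
```

Emit:
{"method": "move_arm", "body": {
  "series": "-1.3 0 -2.7 0 0 0; -1.2 0 -2.7 0 0 0; -1.3 0 -2.8 0 0 0; -1.9 0 -2.4 0 7 0; -1.5 0 -2.7 0 7 0; -1.3 0 -2.8 0 7 0; -0.9 0 -2.9 0 7 0; -0.5 0 -3 0 7 0"
}}

```text
time: 5.65
ee_pos: [0.499, 0.3233, 0.3214]
orientation: [-0.087, -0.23, 0.969, -0.021]
wrist_force: [0.3, -0.1, -1.6]
finger_gap: 0.0229
```

Run:
```python
from h import *
np.set_printoptions(precision=4,suppress=True)
P,r,s=pose();print(P,r.as_quat(),s["qpos"],s["finger_gap"])
# arc to port; wand azimuth a
p0=np.array([.4991,.3230,.3202]);T=tool(26.6,-10)
wps=[]
a0,a1=33.,-35.
for k in range(1,15):
    f=k/14; a=a0+(a1-a0)*f; rad=.594+(.557-.594)*f
    wps.append((rad*az(a)*1.0+np.array([0,0,.32+.01*f]),tool(26.6+(-35-26.6)*f,-10-35*f),1))
a=plan(wps,start=(p0,T)); print(a[0],a[1].as_quat())
```

```text
[0.499  0.3233 0.3214] [-0.2295  0.9692 -0.0208 -0.0866] [-0.932   0.3349  0.4048  1.346  -0.1424  1.6648  1.4993] 0.022877114508848058
0 -4.9 -0.1 -0.9 2.5 4.3; 0 -5 0 -1 2.5 4.3; 0 -5 -0.1 -1.2 2.5 4.2; 0 -5 -0.1 -1.5 2.5 4.2; 0.1 -4.9 0 -1.5 2.5 4.1; 0.2 -4.9 0 -1.8 2.5 4; 0.1 -4.9 0 -2 2.5 4; 0.2 -4.9 0 -2.1 2.5 3.8
0.3 -4.9 0.1 -2.3 2.5 3.8; 0.3 -4.8 0 -2.4 2.5 3.6; 0.3 -4.8 0.2 -2.6 2.5 3.6; 0.3 -4.7 0.1 -2.8 2.5 3.4; 0.3 -4.8 0.2 -2.9 2.5 3.3; 0.4 -4.7 0.3 -3 2.5 3.2; 0 0 0 0 0 0; 0 0 0 0 0 0
[ 0.4559 -0.3192  0.3297] [ 0.2777  0.8811  0.115  -0.3652]
```

Run:
```python
from h import *
np.set_printoptions(precision=4,suppress=True)
p0=np.array([.4991,.3230,.3202]);T=tool(26.6,-10)
wps=[]
a0,a1=33.,-35.
for k in range(1,17):
    f=k/16; a=a0+(a1-a0)*f; rad=.594+(.557-.594)*f
    wps.append((rad*az(a)*1.0+np.array([0,0,.32+.01*f]),tool(26.6+(-75-26.6)*f,-10-35*f),1))
a=plan(wps,start=(p0,T)); print(a[0],a[1].as_quat())
```

```text
0 -4.3 0 -1.2 2.2 6.2; -0.3 -4.4 -0.2 -1.5 2.2 6.2; -0.3 -4.3 -0.1 -1.7 2.2 6.1; -0.6 -4.3 -0.3 -1.9 2.1 6.1; -0.7 -4.3 -0.2 -2.2 2.2 6; -0.8 -4.3 -0.4 -2.3 2.2 5.8; -0.9 -4.1 -0.5 -2.6 2.2 5.8; -1 -4.2 -0.5 -2.9 2.2 5.7
-1.1 -4 -0.7 -3 2.2 5.6; -1.3 -4 -0.8 -3.3 2.2 5.5; -1.3 -3.9 -0.9 -3.4 2.1 5.3; -1.4 -3.9 -1 -3.7 2.2 5.2; -1.5 -3.7 -1.1 -3.8 2.2 5; -1.5 -3.7 -1.3 -4.1 2.2 4.9; -1.5 -3.6 -1.4 -4.2 2.2 4.8; -1.6 -3.5 -1.6 -4.4 2.2 4.5
[ 0.456  -0.3192  0.3302] [ 0.5621  0.733   0.2332 -0.3038]
```

Emit:
{"method": "move_arm", "body": {
  "series": "0 -4.3 0 -1.2 2.2 6.2; -0.3 -4.4 -0.2 -1.5 2.2 6.2; -0.3 -4.3 -0.1 -1.7 2.2 6.1; -0.6 -4.3 -0.3 -1.9 2.1 6.1; -0.7 -4.3 -0.2 -2.2 2.2 6; -0.8 -4.3 -0.4 -2.3 2.2 5.8; -0.9 -4.1 -0.5 -2.6 2.2 5.8; -1 -4.2 -0.5 -2.9 2.2 5.7"
}}

```text
time: 6.65
ee_pos: [0.5754, -0.0111, 0.3245]
orientation: [-0.233, 0.205, 0.949, 0.05]
wrist_force: [-0.1, -0.1, -2.0]
finger_gap: 0.0231
```

Emit:
{"method": "move_arm", "body": {
  "series": "-1.1 -4 -0.7 -3 2.2 5.6; -1.3 -4 -0.8 -3.3 2.2 5.5; -1.3 -3.9 -0.9 -3.4 2.1 5.3; -1.4 -3.9 -1 -3.7 2.2 5.2; -1.5 -3.7 -1.1 -3.8 2.2 5; -1.5 -3.7 -1.3 -4.1 2.2 4.9; -1.5 -3.6 -1.4 -4.2 2.2 4.8; -1.6 -3.5 -1.6 -4.4 2.2 4.5"
}}

```text
time: 7.65
ee_pos: [0.4554, -0.3202, 0.33]
orientation: [-0.304, 0.563, 0.732, 0.234]
wrist_force: [0.8, -0.6, -3.2]
finger_gap: 0.0228
```

Run:
```python
from h import *
np.set_printoptions(precision=4,suppress=True)
out=[]
for n in("scene","side"):
    p=ctrl.camera(n);cv2.imwrite(f"pics/{n}2.png",p["image"]);out.append(p["image"])
P,r,s=pose();print(P,r.as_quat(),s["qpos"],s["finger_gap"],s["time"])
print(proj(p,P))
m=np.zeros((600,800,3),np.uint8)
m[:480,:400]=cv2.resize(out[0][60:300,120:320],None,fx=2,fy=2)
u,v=proj(p,P).astype(int);y0=max(0,v-150);x0=min(max(0,u-100),440)
c=cv2.resize(out[1][y0:y0+300,x0:x0+200],None,fx=2,fy=2);m[:c.shape[0],400:]=c[:600]
cv2.imwrite("pics/m3.png",m);print(x0,y0)
```

```text
[ 0.45   -0.3273  0.3292] [ 0.5695  0.7274  0.2339 -0.3031] [ 0.7635  0.583   0.0276  1.1405 -0.4416  2.0886  0.948 ] 0.022387983649917738 7.75
[381.2455  62.8507]
281 0
```

View pics/m3.png

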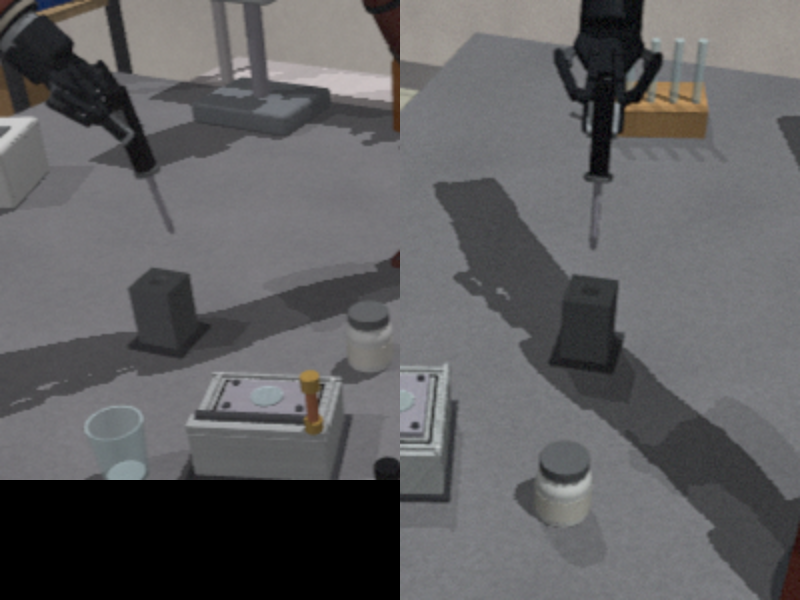

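Run:
```python
from h import *
np.set_printoptions(precision=4,suppress=True)
a=ctrl.camera("scene");b=ctrl.camera("side")
tip=tri([(a,(206,175.5)),(b,(378,122.5))]);col=tri([(a,(193.5,146)),(b,(380,89))])
port=tri([(a,(199.4,200.8)),(b,(377,145))])
print(tip,col,col-tip,port, atz(b,(377,145),.1),atz(a,(199.4,200.8),.1))
P,r,s=pose();print(P,r.as_quat(),s["qpos"])
# predicted wand from grasp: handle centre at grasp H
T=tool(26.6,25);H=np.array([.467,.307,.085]);ptcp=np.array([.4693,.3082,.0816])
w=np.array([np.cos(np.radians(20))*az(26.6)[0],np.cos(np.radians(20))*az(26.6)[1],-np.sin(np.radians(20))])
lt=T.inv().apply(H+.15*w-ptcp);lw=T.inv().apply(w)
print("tool-frame tip",lt,"axis",lw); print("pred tip",P+r.apply(lt),r.apply(lw))
```

```text
[ 0.4402 -0.2944  0.1818] [ 0.4454 -0.3135  0.2665] [ 0.0052 -0.0191  0.0847] [ 0.4475 -0.3282  0.0941] [ 0.4455 -0.3221  0.1   ] [ 0.4571 -0.3187  0.1   ]
[ 0.4548 -0.3211  0.3301] [ 0.5636  0.7318  0.2339 -0.3035] [ 0.752   0.5823  0.0259  1.1399 -0.4443  2.0883  0.95  ]
tool-frame tip [-0.1052 -0.      0.1019] axis [-0.7071  0.      0.7071]
pred tip [ 0.4553 -0.3232  0.1837] [ 0.     0.001 -1.   ]
```

Run:
```python
from h import *
p0=np.array([.456,-.3192,.3302]);T=tool(-75,-45)
a=plan([([.455,-.317,.275],tool(-75,-32),4)],start=(p0,T)); print(a[0],a[1].as_quat())
```

```text
-0.9 0 1 0 -3.3 0; -0.9 0 1.1 0 -3.2 0; -0.8 0 1.1 0 -3.3 0; -0.8 0 1.2 0 -3.2 0; 0 0 0 0 0 0; 0 0 0 0 0 0; 0 0 0 0 0 0; 0 0 0 0 0 0
[ 0.45541204 -0.31700569  0.27455887] [ 0.58517904  0.76262018  0.16779739 -0.21867782]
```

Emit:
{"method": "move_arm", "body": {
  "series": "-0.9 0 1 0 -3.3 0; -0.9 0 1.1 0 -3.2 0; -0.8 0 1.1 0 -3.3 0; -0.8 0 1.2 0 -3.2 0; 0 0 0 0 0 0; 0 0 0 0 0 0; 0 0 0 0 0 0; 0 0 0 0 0 0"
}}

```text
time: 8.85
ee_pos: [0.4558, -0.3171, 0.2753]
orientation: [-0.219, 0.585, 0.763, 0.168]
wrist_force: [0.3, -0.5, -1.2]
finger_gap: 0.0227
```

Run:
```python
from h import *
np.set_printoptions(precision=4,suppress=True)
m=np.zeros((600,800,3),np.uint8)
o=[]
for n in("scene","side","wrist"):
    p=ctrl.camera(n);cv2.imwrite(f"pics/{n}3.png",p["image"]);o.append(p)
P,r,s=pose();print(P,r.as_quat(),s["qpos"],s["finger_gap"],s["time"])
a,b,w=o
def crop(p,X,wd,ht,k):
    u,v=np.round(proj(p,X)).astype(int);x=min(max(u-wd//2,0),640-wd);y=min(max(v-ht//2,0),480-ht)
    print(x,y);return cv2.resize(p["image"][y:y+ht,x:x+wd],None,fx=k,fy=k,interpolation=cv2.INTER_CUBIC)
m[:600,:400]=crop(a,[.456,-.319,.15],80,120,5)
m[:600,400:]=crop(b,[.456,-.319,.15],80,120,5)
cv2.imwrite("pics/m4.png",m)
print("wrist proj port",proj(w,[.456,-.319,.1]))
```

```text
[ 0.4557 -0.3171  0.2753] [ 0.5849  0.7628  0.1682 -0.2185] [ 0.6925  0.4618  0.0341  1.3294 -0.3218  1.8198  0.9844] 0.023103675321022445 9.0
157 125
334 69
wrist proj port [315.1046 326.7729]
```

View pics/m4.png

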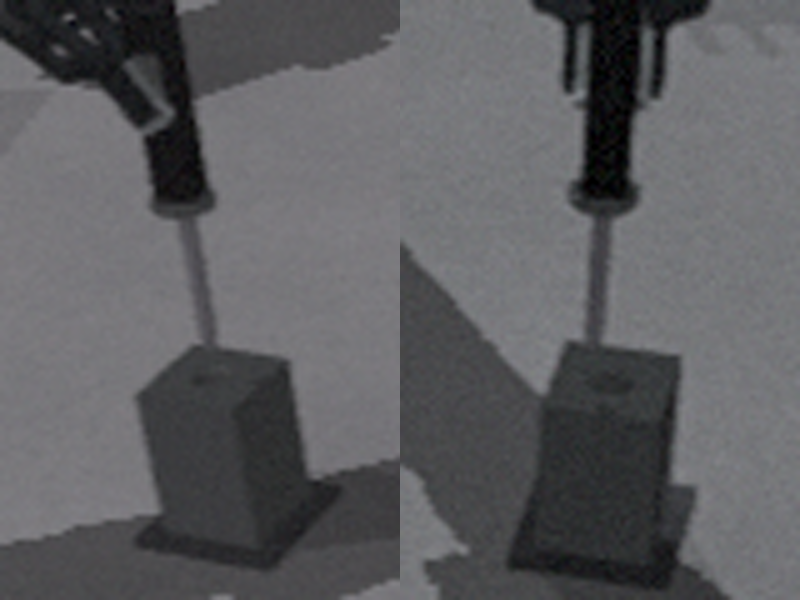

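Run:
```python
from h import *
np.set_printoptions(precision=4,suppress=True)
a=ctrl.camera("scene");b=ctrl.camera("side")
tip=tri([(a,(199,194.6)),(b,(373.2,138))]);col=tri([(a,(193.4,165.6)),(b,(374.4,108.2))])
port=tri([(a,(199.2,200.8)),(b,(375.6,145.2))])
print("tip",tip,"col",col,col-tip,"port",port, atz(b,(375.6,145.2),.1),atz(a,(199.2,200.8),.1))
for X in (tip,col,port): print(proj(a,X),proj(b,X))
for X in ([.4557,-.3205,.125],[.4557,-.3205,.214],[.4557,-.318,.1]): print("pred",proj(a,X),proj(b,X))
P=[atz(b,(334+(u-400)/5,69+v/5),.1) for u,v in((570,342),(680,356),(667,418),(545,404))];print(np.array(P),np.mean(P,0))
```

```text
tip [ 0.456  -0.3173  0.1213] col [ 0.4569 -0.3157  0.2118] [0.0009 0.0015 0.0905] port [ 0.4504 -0.3258  0.0953] [ 0.4487 -0.3199  0.1   ] [ 0.4573 -0.3192  0.1   ]
[198.7715 194.2625] [373.0855 138.4264]
[193.3716 165.5556] [374.3872 108.2557]
[199.1152 200.6767] [375.5568 145.3566]
pred [197.6976 192.8495] [373.6474 136.5942]
pred [192.1201 164.3506] [375.4751 106.6388]
pred [199.8878 200.6268] [372.8773 145.064 ]
[[ 0.479  -0.3481  0.1   ]
 [ 0.4195 -0.3556  0.1   ]
 [ 0.4098 -0.2982  0.1   ]
 [ 0.4735 -0.2882  0.1   ]] [ 0.4454 -0.3225  0.1   ]
```

Run:
```python
from h import *
np.set_printoptions(linewidth=200)
# scene0/side3 static
for n,(u,v) in(("scene0",(199,201)),("scene3",(199,201)),("side3",(375,145)),("side2",(375,145))):
    g=cv2.cvtColor(cv2.imread(f"pics/{n}.png"),cv2.COLOR_BGR2GRAY);print(n,u-8,v-6);print(g[v-8:v+8,u-11:u+12])
```

```text
scene0 191 195
[[120 121 121 120 120 123 119 117 118 116 118 117 123 121 124 122 120 122 122 121 120 121 119]
 [119 117 117 122 122 122 114 104 101  96 102 102 109 111 114 120 118 121 122 121 118 120 119]
 [117 122 122 123 118 115 106  98  99 100  99  99  98 100  96  95 101 103 107 113 113 118 119]
 [119 122 124 119 109 100  98  98  98  99 100  96  95  99 101  98 100 100 100  98  99 100 101]
 [122 120 120 107  97  98  97 100 102  97  98  99  96  98  97  99 100  99 101  97 101 100  97]
 [120 117 107  98  96 101  98 100  98  94  91  89  90  92  96  97  99  98  97  98  99  98  99]
 [115 106  98  98 101  96  98  96  89  85  78  74  71  80  83  85  95  99 100  97  96 101  96]
 [103  98 100  95  99  99  98  90  77  63  58  58  56  60  64  82 100  98 101 100  96 100  79]
 [102  98  98  97  98  97  96  79  61  56  54  56  62  62  70  90 100 101  98 100 100  80  59]
 [100  97  98  97  99  98  98  95  91  80  78  81  86  95 101  99  98 102  99  98  81  57  52]
 [ 99  96 101  97  96 101  97  98 100  98  99  99 100  97  96  98  99  97  92  77  62  55  55]
 [ 85  92  94  98  99  99 100 100  98 10
[... 4341 characters left out ...]
5  43  50  57  62  60  57  59  60]
 [ 63  59  56  59  58  61  59  53  53  43  47  50  50  44  44  41  51  54  57  56  57  58  60]
 [ 58  58  57  52  51  59  57  59  51  57  53  48  46  44  50  49  56  59  59  56  61  62  59]
 [ 60  56  59  62  64  62  61  62  59  64  61  55  60  61  59  52  59  64  54  61  55  58  60]
 [ 60  52  57  57  60  58  55  56  56  54  59  57  59  63  64  61  57  58  56  61  57  60  57]
 [ 56  52  57  58  56  56  57  60  60  58  60  56  54  61  58  56  56  60  58  56  56  59  52]
 [ 47  45  47  52  53  50  50  54  58  54  53  64  59  58  59  59  58  58  61  57  61  56  52]
 [ 41  46  43  48  46  42  49  48  44  47  49  47  47  51  49  59  47  55  55  57  56  61  50]]
```

Run:
```python
from h import *
from scipy.optimize import least_squares
np.set_printoptions(precision=4,suppress=True)
a=ctrl.camera("scene");b=ctrl.camera("side")
f=lambda x,z,A,B:np.r_[proj(a,[x[0],x[1],z])-A,proj(b,[x[0],x[1],z])-B]
h=least_squares(f,[.45,-.32],args=(.1,(199.2,200.4),(375.7,145.4)));print("hole",h.x,h.fun)
print("hole free",tri([(a,(199.2,200.4)),(b,(375.7,145.4))]),"tip free",tri([(a,(198.6,194.2)),(b,(372.8,137.6))]))
t=least_squares(lambda x:np.r_[proj(a,x)-(198.6,194.2),proj(b,x)-(372.8,137.6)],[.45,-.32,.12]);print("tip",t.x,t.fun)
```

```text
hole [ 0.4507 -0.3222] [ 0.5728 -0.8459 -0.5392 -0.8165]
hole free [ 0.4499 -0.3256  0.0958] tip free [ 0.4571 -0.3173  0.1227]
tip [ 0.4571 -0.3173  0.1228] [-0.1516 -0.2423 -0.0656  0.2557]
```

Run:
```python
from h import *
p0=np.array([.4554,-.3170,.2746]);T=R.from_quat([.58518,.76262,.1678,-.21868])
q=p0+[-.0055,-.004,0]
a=plan([(q,T,1),(q-[0,0,.045],T,5)],start=(p0,T),dec=2); print(a[0])
a=plan([(q-[0,0,.108],T,7)],start=a,dec=2); print(a[0])
```

```text
-0.21 -0.63 -0.13 0 0 0; -0.48 0 0.76 0 0 0; -0.47 0 0.77 0 0 0; -0.48 0 0.76 0 0 0; -0.48 0 0.76 0 0 0; -0.47 0 0.77 0 0 0; 0 0 0 0 0 0; 0 0 0 0 0 0
[ 0.44993849 -0.32095856  0.2295821 ]
-0.48 0 0.76 0 0 0; -0.47 0 0.77 0 0 0; -0.48 0 0.76 0 0 0; -0.48 0 0.76 0 0 0; -0.48 0 0.76 0 0 0; -0.47 0 0.77 0 0 0; -0.48 0 0.76 0 0 0; 0 0 0 0 0 0
[ 0.44994547 -0.32098437  0.16659702]
```

Emit:
{"method": "move_arm", "body": {
  "series": "-0.21 -0.63 -0.13 0 0 0; -0.48 0 0.76 0 0 0; -0.47 0 0.77 0 0 0; -0.48 0 0.76 0 0 0; -0.48 0 0.76 0 0 0; -0.47 0 0.77 0 0 0; 0 0 0 0 0 0; 0 0 0 0 0 0"
}}

```text
time: 10.2
ee_pos: [0.4496, -0.3218, 0.2288]
orientation: [-0.219, 0.586, 0.762, 0.167]
wrist_force: [-1.8, -3.9, -5.4]
finger_gap: 0.0228
```

Run:
```python
from h import *
np.set_printoptions(precision=4,suppress=True)
o=[]
for n in("scene","side"):
    p=ctrl.camera(n);o.append(p)
P,r,s=pose();print(P,s["wrist_force"],s["wrist_torque"],s["qpos"])
m=np.zeros((600,800,3),np.uint8)
for i,p in enumerate(o):
    u,v=np.round(proj(p,[.451,-.32,.13])).astype(int);print(u-40,v-60)
    m[:,400*i:400*i+400]=cv2.resize(p["image"][v-60:v+60,u-40:u+40],None,fx=5,fy=5,interpolation=cv2.INTER_CUBIC)
cv2.imwrite("pics/m5.png",cv2.convertScaleAbs(m,alpha=1.6))
```

```text
[ 0.4496 -0.3218  0.2288] [-2.8533 -5.6319 -5.7419] [-2.6296  0.3309  0.3547] [ 0.7011  0.4851  0.0355  1.3909 -0.3114  1.7418  1.0191]
159 131
335 75
```

View pics/m5.png

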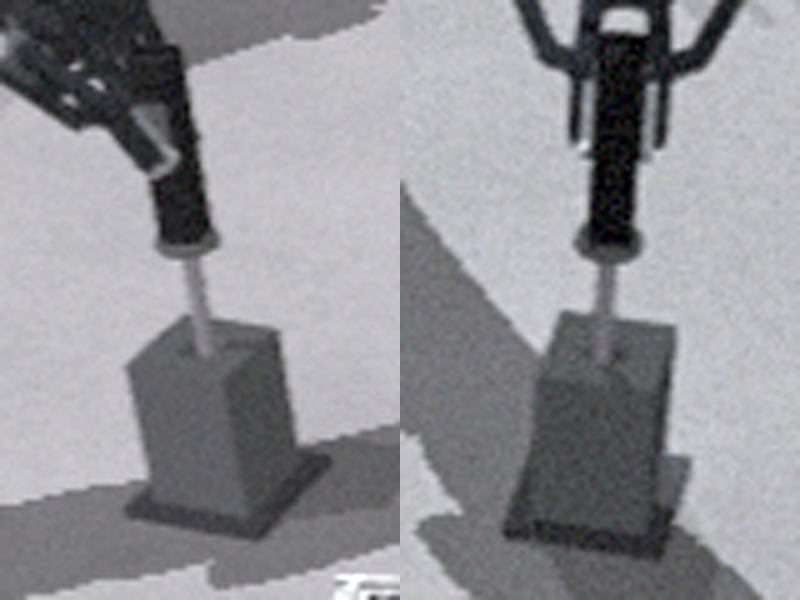

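Run:
```python
from h import *
np.set_printoptions(precision=4,suppress=True)
for i in range(4):
    ctrl.camera("wrist");P,r,s=pose();print(P,s["wrist_force"],s["wrist_torque"])
```

```text
[ 0.4496 -0.3218  0.2288] [-2.2387 -5.0961 -5.0054] [-2.6738  0.3422  0.3982]
[ 0.4496 -0.3218  0.2288] [-2.1937 -4.8312 -4.598 ] [-2.632   0.3106  0.3566]
[ 0.4496 -0.3218  0.2289] [-1.9111 -4.2173 -5.4588] [-2.6928  0.2294  0.3846]
[ 0.4496 -0.3218  0.2288] [-2.0516 -5.3593 -4.7295] [-2.6847  0.3726  0.3539]
```

Emit:
{"method": "move_arm", "body": {
  "series": "-0.11 -0.09 -0.07 0 0 0; -0.11 -0.08 -0.07 0 0 0; 0 0 0 0 0 0; 0 0 0 0 0 0; -0.48 0 0.76 0 0 0; -0.47 0 0.77 0 0 0; 0 0 0 0 0 0; 0 0 0 0 0 0"
}}

```text
time: 11.5
ee_pos: [0.4494, -0.3236, 0.2123]
orientation: [-0.219, 0.585, 0.763, 0.168]
wrist_force: [-0.1, 0.1, -1.8]
finger_gap: 0.0229
```

Run:
```python
from h import *
np.set_printoptions(precision=4,suppress=True)
P,r,s=pose();print(P,s["wrist_force"],s["wrist_torque"])
```

```text
[ 0.4494 -0.3236  0.2123] [-0.124   0.0999 -1.7646] [-0.6879 -0.2473 -0.035 ]
```

Emit:
{"method": "move_arm", "body": {
  "series": "-0.48 0 0.76 0 0 0; -0.47 0 0.77 0 0 0; -0.48 0 0.76 0 0 0; -0.48 0 0.76 0 0 0; -0.47 0 0.77 0 0 0; 0 0 0 0 0 0; 0 0 0 0 0 0; 0 0 0 0 0 0"
}}

```text
time: 12.5
ee_pos: [0.4495, -0.3238, 0.1677]
orientation: [-0.218, 0.585, 0.763, 0.168]
wrist_force: [0.3, 0.5, -0.8]
finger_gap: 0.0233
```

Run:
```python
from h import *
np.set_printoptions(precision=4,suppress=True)
P,r,s=pose();print(P,s["wrist_force"],s["wrist_torque"],s["qpos"])
```

```text
[ 0.4495 -0.3238  0.1677] [ 0.3142  0.5373 -0.7784] [-0.666  -0.1771  0.0103] [ 0.7056  0.5325  0.0329  1.4499 -0.3084  1.6404  1.0553]
```

Emit:
{"method": "move_arm", "body": {
  "series": "0 0 0 0 0 0; 0 0 0 0 0 0; 0 0 0 0 0 0; 0 0 0 0 0 0; 0 0 0 0 0 0; 0 0 -2 0 0 0; 0 0 -4 0 0 0; 0 0 -5 0 0 0",
  "gripper": 100
}}

```text
time: 13.5
ee_pos: [0.4643, -0.3799, 0.2613]
orientation: [-0.219, 0.585, 0.763, 0.168]
wrist_force: [0.9, -0.9, -0.3]
finger_gap: 0.0854
```

Run:
```python
from h import *
np.set_printoptions(precision=4,suppress=True)
o=[]
for n in("scene","side","wrist"):
    p=ctrl.camera(n);o.append(p);cv2.imwrite(f"pics/{n}6.png",p["image"])
P,r,s=pose();print(P,r.as_quat(),s["wrist_force"],s["qpos"])
m=np.zeros((600,800,3),np.uint8)
for i,p in enumerate(o[:2]):
    u,v=np.round(proj(p,[.451,-.32,.15])).astype(int);print(u-33,v-50)
    m[:400,266*i:266*i+264]=cv2.resize(p["image"][v-50:v+50,u-33:u+33],None,fx=4,fy=4,interpolation=cv2.INTER_CUBIC)
m[200:600,540:800]=cv2.resize(o[2]["image"][80:480,190:450],None,fx=1,fy=1)
# cell crop, side view
u,v=np.round(proj(o[1],[.608,-.043,.08])).astype(int);print(u-66,v-25)
m[400:600,0:528]=cv2.resize(o[1]["image"][v-25:v+25,u-66:u+66],None,fx=4,fy=4,interpolation=cv2.INTER_CUBIC)
cv2.imwrite("pics/m6.png",cv2.convertScaleAbs(m,alpha=1.4))
```

```text
[ 0.4648 -0.3817  0.2624] [ 0.5854  0.7631  0.1678 -0.2164] [-0.1983  0.4994  0.014 ] [ 0.738   0.5778  0.0562  1.1831 -0.3096  1.8632  1.038 ]
164 134
343 79
212 175
```

View pics/m6.png

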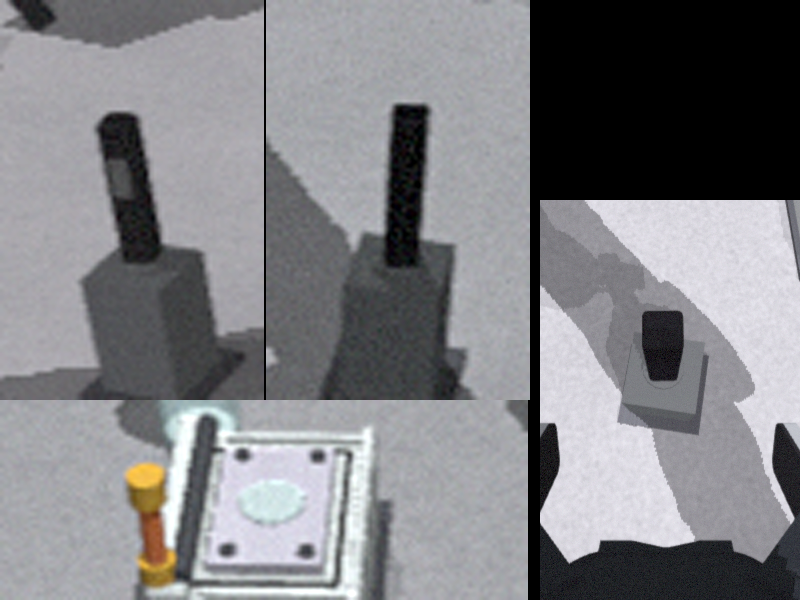

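Run:
```python
from h import *
np.set_printoptions(precision=4,suppress=True)
a=ctrl.camera("scene");b=ctrl.camera("side")
top=tri([(a,(193.1,163.1)),(b,(378.6,105.4))]);bot=tri([(a,(198.9,198.1)),(b,(376.6,144.6))]);print("tail",top,"hbot",bot)
w=ctrl.camera("wrist");print("wrist proj tail",proj(w,top),proj(w,[.4495,-.3235,.216]),"hbot",proj(w,[.4495,-.3235,.106]),"obs col 313,312.5")
P,r,s=pose();print(P)
z=r.as_matrix()[:,2]
T=tool(-75,-32)
p0=np.array([.4495,-.3238,.1677])-.11*T.as_matrix()[:,2]; print(p0)
e=plan([(p0+[0.0,0,.08],tool(-75,-25),2),([.593,.015,.35],tool(-75,0),8)],start=(p0,T)); print(e[0],e[1].as_quat())
```

```text
tail [ 0.4488 -0.3232  0.2157] hbot [ 0.4474 -0.3263  0.1004]
wrist proj tail [314.7063 214.433 ] [315.792  215.1068] hbot [315.697  253.4248] obs col 313,312.5
[ 0.4642 -0.3793  0.2596]
[ 0.4646 -0.3801  0.261 ]
2.1 0 -3.4 0 -3.5 0; 1.9 0 -3.5 0 -3.5 0; 4 2.8 1.7 0 -3.1 0; 4.1 2.9 1.6 0 -3.1 0; 4.1 2.8 1.3 0 -3.2 0; 4.3 2.8 1 0 -3.1 0; 4.3 2.8 0.8 0 -3.1 0; 4.3 2.9 0.6 0 -3.2 0
4.3 2.8 0.4 0 -3.1 0; 4.4 2.8 0.1 0 -3.1 0; 0 0 0 0 0 0; 0 0 0 0 0 0; 0 0 0 0 0 0; 0 0 0 0 0 0; 0 0 0 0 0 0; 0 0 0 0 0 0
[0.5927 0.0151 0.3502] [ 0.6088  0.7934 -0.     -0.    ]
```

Emit:
{"method": "move_arm", "body": {
  "series": "2.1 0 -3.4 0 -3.5 0; 1.9 0 -3.5 0 -3.5 0; 4 2.8 1.7 0 -3.1 0; 4.1 2.9 1.6 0 -3.1 0; 4.1 2.8 1.3 0 -3.2 0; 4.3 2.8 1 0 -3.1 0; 4.3 2.8 0.8 0 -3.1 0; 4.3 2.9 0.6 0 -3.2 0"
}}

```text
time: 14.8
ee_pos: [0.5602, -0.0811, 0.3471]
orientation: [-0.042, 0.607, 0.793, 0.033]
wrist_force: [0.6, 0.1, -0.1]
finger_gap: 0.0855
```

Emit:
{"method": "move_arm", "body": {
  "series": "4.3 2.8 0.4 0 -3.1 0; 4.4 2.8 0.1 0 -3.1 0; 0 0 0 0 0 0; 0 0 0 0 0 0; 0 0 0 0 0 0; 0 0 0 0 0 0; 0 0 0 0 0 0; 0 0 0 0 0 0"
}}

```text
time: 15.8
ee_pos: [0.5921, 0.015, 0.3501]
orientation: [0.0, 0.609, 0.793, 0.0]
wrist_force: [0.2, 0.3, 0.2]
finger_gap: 0.0856
```

Run:
```python
from h import *
np.set_printoptions(precision=4,suppress=True)
p=ctrl.camera("wrist");cv2.imwrite("pics/w7.png",p["image"]);np.savez("w7.npz",mtx=p["mtx"],eye=p["eye"],attitude=p["attitude"])
P,r,s=pose();print(P,r.as_quat(),s["qpos"],s["time"],p["eye"],p["mtx"][0][0])
u,v=np.round(proj(p,[.608,-.043,.07])).astype(int);print(u,v)
x=min(max(u-133,0),640-266);y=min(max(v-100,0),280);print(x,y)
cv2.imwrite("pics/w7c.png",cv2.resize(p["image"][y:y+200,x:x+266],None,fx=3,fy=3,interpolation=cv2.INTER_CUBIC))
```

```text
[0.5921 0.0152 0.3501] [0.6086 0.7935 0.0005 0.0003] [ 0.0744  0.1927 -0.2083  1.4263  0.0394  1.5257  0.1303] 15.85 [0.5717 0.0915 0.4821] 371.0517093624184
316 239
183 139
```

View pics/w7c.png

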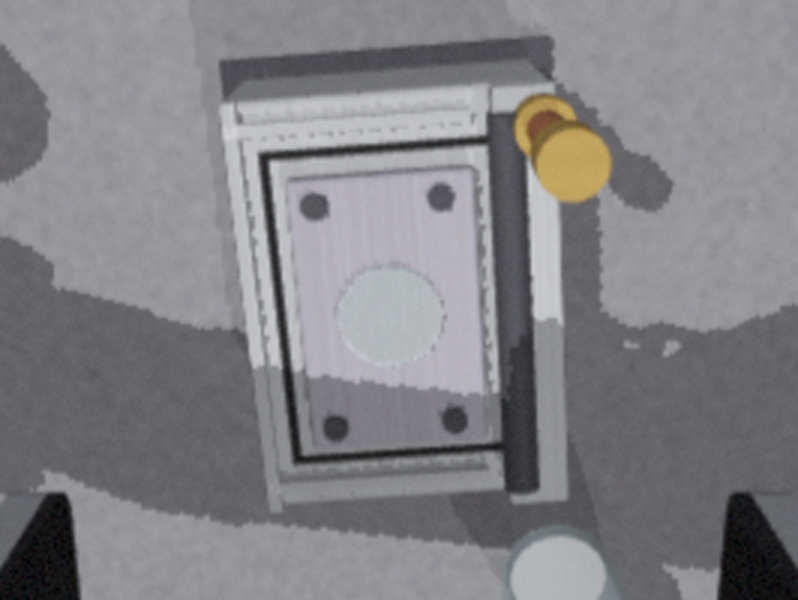

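Run:
```python
from h import *
np.set_printoptions(precision=4,suppress=True)
p=dict(np.load("w7.npz"))
f=lambda u,v:atz(p,(183+(u+.5)/3-.5,139+(v+.5)/3-.5),.07)
c1,c2,h1,h2=f(264,157),f(298,460),f(487,139),f(501,447)
print(c1,c2,np.linalg.norm(c1-c2));
for n,a,b in(("c1c2",c2,c1),("c1h1",c1,h1),("c2h2",c2,h2)):
    d=b-a;print(n,np.linalg.norm(d),np.degrees(np.arctan2(d[1],d[0])))
yaw=np.mean([np.degrees(np.arctan2(*(c1-c2)[1::-1]))-90,np.degrees(np.arctan2(*(h1-c1)[1::-1])),np.degrees(np.arctan2(*(h2-c2)[1::-1]))])
ex,ey=az(yaw),az(yaw+90);L=(c1+c2)/2+.043*ex;print("yaw",yaw,"lid",L)
D=[183+(391.5)/3-.5,139+(315.5)/3-.5];d=atz(p,D,.08);print("disc",d,"rel",(d-L)@ex,(d-L)@ey)
cap=[183+(571.5)/3-.5,139+(163.5)/3-.5];d=atz(p,cap,.158)-L;print("cap",d@ex,d@ey,"exp .060 .070")
for n,x,y in(("S",28,63),("c1",-43,63),("c2",-43,-63),("E",28,-63)):print(n,L+x/1000*ex+y/1000*ey)
```

```text
[ 0.5444 -0.0008  0.07  ] [ 0.5859 -0.1198  0.07  ] 0.12605124573189003
c1c2 0.12605124573189003 109.25151698362991
c1h1 0.08372155187942135 19.696728613552093
c2h2 0.08320278988800742 19.077998964292437
yaw 19.34208152049148 lid [ 0.6057 -0.046   0.07  ]
disc [ 0.6057 -0.0456  0.08  ] rel 7.495855169290465e-05 0.0003650987610110302
cap 0.05935493542947831 0.0710962815231215 exp .060 .070
S [0.6113 0.0227 0.07  ]
c1 [ 0.5443 -0.0008  0.07  ]
c2 [ 0.586  -0.1197  0.07  ]
E [ 0.653  -0.0962  0.07  ]
```

Run:
```python
from h import *
T=tool(-75,0);p0=np.array([.5921,.015,.3501])
e=plan([([.4487,-.3237,.28],T,8)],start=(p0,T)); print(e[0])
e=plan([([.4487,-.3237,.186],T,7)],start=e,dec=2); print(e[0])
```

```text
-3.6 -2.8 0.9 0 0 0; -3.7 -2.9 0.9 0 0 0; -3.6 -2.8 0.8 0 0 0; -3.6 -2.8 0.9 0 0 0; -3.6 -2.8 0.9 0 0 0; -3.7 -2.9 0.9 0 0 0; -3.6 -2.8 0.8 0 0 0; -3.6 -2.8 0.9 0 0 0
[ 0.44885829 -0.32361159  0.2801    ]
0 0 1.34 0 0 0; 0 -0.01 1.35 0 0 0; 0 0 1.34 0 0 0; 0 0 1.35 0 0 0; 0 0 1.34 0 0 0; 0 -0.01 1.35 0 0 0; 0 0 1.34 0 0 0; 0 0 0 0 0 0
[ 0.4486651  -0.32366336  0.186     ]
```

Emit:
{"method": "move_arm", "body": {
  "series": "-3.6 -2.8 0.9 0 0 0; -3.7 -2.9 0.9 0 0 0; -3.6 -2.8 0.8 0 0 0; -3.6 -2.8 0.9 0 0 0; -3.6 -2.8 0.9 0 0 0; -3.7 -2.9 0.9 0 0 0; -3.6 -2.8 0.8 0 0 0; -3.6 -2.8 0.9 0 0 0"
}}

```text
time: 16.85
ee_pos: [0.4485, -0.3247, 0.2798]
orientation: [0.001, 0.608, 0.794, 0.0]
wrist_force: [-0.1, 0.7, 0.5]
finger_gap: 0.0854
```

Run:
```python
from h import *
np.set_printoptions(precision=4,suppress=True)
p=ctrl.camera("wrist");p=ctrl.camera("wrist");cv2.imwrite("pics/w8.png",p["image"])
P,r,s=pose();print(P,s["time"])
X=[.4487,-.3237];print(proj(p,X+[.216]),proj(p,X+[.167]))
# black handle mask near prediction
u,v=proj(p,X+[.216]).astype(int)
g=p["image"].max(2);x0=max(u-70,0);sub=(g[max(0,v-60):v+60,x0:u+70]<40).astype(np.uint8)
n,l,st,c=cv2.connectedComponentsWithStats(sub)
for i in range(1,n):
    if st[i,4]>60: print(st[i]+[x0,max(0,v-60),0,0,0],c[i]+[x0,max(0,v-60)])
```

```text
[ 0.4456 -0.3285  0.2788] 16.95
[326.3767 251.9583] [324.5864 226.6021]
[ 304  191   42   76 2751] [323.9582 230.4838]
```

Emit:
{"method": "move_arm", "body": {
  "series": "0 0 1.3 0 0 0; 0 0 1.4 0 0 0; 0 0 1.3 0 0 0; 0 0 1.4 0 0 0; 0 0 1.3 0 0 0; 0 0 1.4 0 0 0; 0 0 1.3 0 0 0; 0 0 0 0 0 0"
}}

```text
time: 17.95
ee_pos: [0.4487, -0.323, 0.1846]
orientation: [-0.001, 0.608, 0.794, 0.0]
wrist_force: [0.2, -0.4, 0.5]
finger_gap: 0.085
```

Emit:
{"method": "move_arm", "body": {
  "series": "0 0 0 0 0 0; 0 0 0 0 0 0; 0 0 0 0 0 0; 0 0 0 0 0 0; 0 0 0 0 0 0; 0 0 0 0 0 0; 0 0 0 0 0 0; 0 0 0 0 0 0",
  "gripper": 0,
  "newtons": 60
}}

```text
time: 18.95
ee_pos: [0.4493, -0.3235, 0.1861]
orientation: [0.001, 0.609, 0.794, 0.0]
wrist_force: [-2.6, 0.1, 5.8]
finger_gap: 0.0233
```

Run:
```python
from h import *
np.set_printoptions(precision=4,suppress=True)
P,r,s=pose();print(P,s["time"],s["wrist_force"],s["wrist_torque"],s["finger_gap"],s["qpos"])
T=tool(-75,0);p0=np.array([.4487,-.3237,.186])
e=plan([(p0+[0,0,.016],T,2),(p0+[0,0,.116],T,4)],start=(p0,T)); print(e[0])
# tip assumed at TCP xy (axis), tip z = TCP-.175
S=np.array([.6113,.0227])
e=plan([([.6113,.0227,.302],T,8)],start=e); print(e[0])
```

```text
[ 0.4493 -0.3235  0.1861] 18.95 [-2.6281  0.0753  5.8277] [0.0018 0.5077 0.0028] 0.02330505502991075 [ 0.4869  0.1753  0.0641  1.7806 -0.0127  1.185   0.8171]
0 0 -0.8 0 0 0; 0 0 -0.8 0 0 0; 0 0 -2.5 0 0 0; 0 0 -2.5 0 0 0; 0 0 -2.5 0 0 0; 0 0 -2.5 0 0 0; 0 0 0 0 0 0; 0 0 0 0 0 0
[ 0.4487 -0.3237  0.302 ]
3.7 3.1 0 0 0 0; 3.6 3.1 0 0 0 0; 3.7 3.1 0 0 0 0; 3.6 3 0 0 0 0; 3.7 3.1 0 0 0 0; 3.6 3.1 0 0 0 0; 3.7 3.1 0 0 0 0; 3.7 3.1 0 0 0 0
[0.6114 0.0232 0.302 ]
```

Emit:
{"method": "move_arm", "body": {
  "series": "0 0 -0.8 0 0 0; 0 0 -0.8 0 0 0; 0 0 -3 0 0 0; 0 0 -3 0 0 0; 0 0 -3 0 0 0; 0 0 -3 0 0 0; 0 0 -3 0 0 0; 0 0 0 0 0 0"
}}

```text
time: 19.95
ee_pos: [0.4499, -0.3238, 0.3544]
orientation: [0.002, 0.608, 0.794, 0.001]
wrist_force: [-0.1, 0.0, -2.1]
finger_gap: 0.0235
```

Emit:
{"method": "move_arm", "body": {
  "series": "3.7 3.1 0 0 0 0; 3.6 3.1 0 0 0 0; 3.7 3.1 0 0 0 0; 3.6 3 0 0 0 0; 3.7 3.1 0 0 0 0; 3.6 3.1 0 0 0 0; 3.7 3.1 0 0 0 0; 3.7 3.1 0 0 0 0"
}}

```text
time: 20.95
ee_pos: [0.6118, 0.0251, 0.3507]
orientation: [-0.0, 0.608, 0.794, -0.0]
wrist_force: [0.7, -0.6, -0.9]
finger_gap: 0.0233
```

Emit:
{"method": "move_arm", "body": {
  "series": "0 0 0 0 0 0; 0 0 1.5 0 0 0; 0 0 1.5 0 0 0; 0 0 1.5 0 0 0; 0 0 1.5 0 0 0; 0 0 1.5 0 0 0; 0 0 0 0 0 0; 0 0 0 0 0 0"
}}

```text
time: 21.95
ee_pos: [0.6119, 0.0238, 0.2776]
orientation: [0.001, 0.608, 0.794, 0.001]
wrist_force: [0.7, -0.7, -0.6]
finger_gap: 0.0233
```

Run:
```python
from h import *
np.set_printoptions(precision=4,suppress=True)
o=[]
for n in("scene","side"):
    p=ctrl.camera(n);o.append(p);cv2.imwrite(f"pics/{n}9.png",p["image"])
P,r,s=pose();print(P,r.as_quat(),s["time"],s["wrist_force"],s["finger_gap"],s["qpos"])
tip=P-[0,0,.175]
m=np.zeros((600,800,3),np.uint8)
for i,p in enumerate(o):
    u,v=np.round(proj(p,tip)).astype(int);print(u-40,v-60,"pred tip crop",(proj(p,tip)-[u-40,v-60]+.5)*5+[400*i,0],"collar",(proj(p,tip+[0,0,.092])-[u-40,v-60]+.5)*5+[400*i,0])
    m[:,400*i:400*i+400]=cv2.resize(p["image"][v-60:v+60,u-40:u+40],None,fx=5,fy=5,interpolation=cv2.INTER_CUBIC)
cv2.imwrite("pics/m9.png",cv2.convertScaleAbs(m,alpha=1.3))
```

```text
[0.612  0.0238 0.2779] [0.6084 0.7936 0.0008 0.0008] 22.05 [ 1.9332  0.1754 -1.7868] 0.023145567641926247 [ 0.0658  0.2516 -0.2164  1.5006  0.0542  1.393   0.1091]
236 198 pred tip crop [203.7463 302.0917] collar [188.6142 138.4143]
224 150 pred tip crop [602.4082 301.3509] collar [584.7189 143.6023]
```

View pics/m9.png

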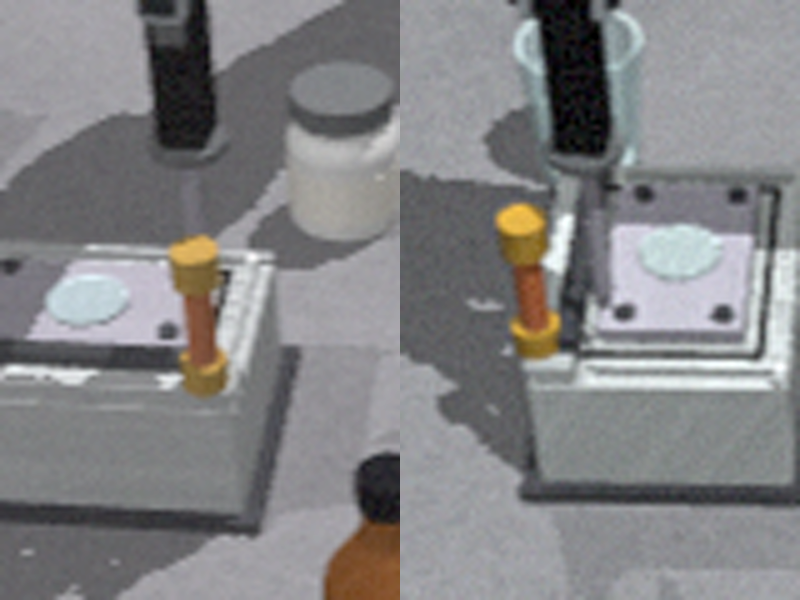

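Emit:
{"method": "move_arm", "body": {
  "series": "0 0 0.5 0 0 0; 0 0 0.5 0 0 0; 0 0 0.5 0 0 0; 0 0 0.4 0 0 0; 0 0 0.4 0 0 0; 0 0 0.3 0 0 0; 0 0 0.2 0 0 0; 0 0 0 0 0 0"
}}

```text
time: 23.05
ee_pos: [0.6117, 0.0238, 0.249]
orientation: [0.0, 0.608, 0.794, 0.0]
wrist_force: [0.4, 0.3, -0.7]
finger_gap: 0.0234
```

Run:
```python
from h import *
np.set_printoptions(precision=4,suppress=True)
for i in range(2):
    p=ctrl.camera("side");P,r,s=pose();print(P,s["wrist_force"],s["wrist_torque"])
cv2.imwrite("pics/side10.png",p["image"])
L=np.array([.6057,-.046,0]);ex,ey=az(19.34),az(109.34)
d=P-L;print("lid frame",d@ex,d@ey, P[2]-.175-.07)
```

```text
[0.6117 0.0237 0.2491] [-1.3198  0.2514 -1.3197] [ 0.0029 -0.0186  0.0144]
[0.6118 0.0238 0.2492] [ 0.2217  0.7228 -1.6915] [0.0263 0.0444 0.0355]
lid frame 0.02883497087679416 0.06381800308443028 0.004212466938748105
```

Run:
```python
from h import *
T=tool(-75,0);p=np.array([.6117,.0236,.249])
e=(p,T)
for x,n in(([.5443,-.0008,.2478],16),([.586,-.1197,.2478],32),([.653,-.0962,.2478],16)):
    e=plan([(x,T,n)],start=e,dec=2);print(e[0])
```

```text
-0.04 -0.45 0.01 0 0 0; -0.04 -0.44 0.01 0 0 0; -0.03 -0.45 0 0 0 0; -0.04 -0.45 0.01 0 0 0; -0.04 -0.44 0.01 0 0 0; -0.04 -0.45 0.01 0 0 0; -0.04 -0.44 0 0 0 0; -0.04 -0.45 0.01 0 0 0
-0.03 -0.45 0.01 0 0 0; -0.04 -0.44 0.01 0 0 0; -0.04 -0.45 0 0 0 0; -0.04 -0.45 0.01 0 0 0; -0.04 -0.44 0.01 0 0 0; -0.04 -0.45 0.01 0 0 0; -0.03 -0.45 0 0 0 0; -0.04 -0.44 0.01 0 0 0
[ 0.54431169 -0.00077183  0.2478    ]
-0.39 0.03 0 0 0 0; -0.4 0.03 0 0 0 0; -0.39 0.03 0 0 0 0; -0.39 0.03 0 0 0 0; -0.39 0.03 0 0 0 0; -0.4 0.03 0 0 0 0; -0.39 0.03 0 0 0 0; -0.39 0.03 0 0 0 0
-0.39 0.03 0 0 0 0; -0.4 0.03 0 0 0 0; -0.39 0.03 0 0 0 0; -0.39 0.03 0 0 0 0; -0.4 0.03 0 0 0 0; -0.39 0.03 0 0 0 0; -0.39 0.02 0 0 0 0; -0.39 0.03 0 0 0 0
-0.4 0.03 0 0 0 0; -0.39 0.03 0 0 0 0; -0.39 0.03 0 0 0 0; -0.39 0.03 0 0 0 0; -0.4 0.03 0 0 0 0; -0.39 0.03 0 0 0 0; -0.39 0.03 0 0 0 0; -0.39 0.03 0 0 0 0
-0.4 0.03 0 0 0 0; -0.39 0.03 0 0 0 0; -0.39 0.03 0 0 0 0; -0.4 0.03 0 0 0 0; -0.39 0.03 0 0 0 0; -0.39 0.03 0 0 0 0; -0.39 0.03 0 0 0 0; -0.4 0.03 0 0 0 0
[ 0.58602154 -0.11972992  0.2478    ]
0.03 0.44 0 0 0 0; 0.04 0.44 0 0 0 0; 0.03 0.45 0 0 0 0; 0.03 0.44 0 0 0 0; 0.04 0.44 0 0 0 0; 0.03 0.44 0 0 0 0; 0.04 0.45 0 0 0 0; 0.03 0.44 0 0 0 0
0.03 0.44 0 0 0 0; 0.04 0.44 0 0 0 0; 0.03 0.45 0 0 0 0; 0.03 0.44 0 0 0 0; 0.04 0.44 0 0 0 0; 0.03 0.44 0 0 0 0; 0.04 0.45 0 0 0 0; 0.03 0.44 0 0 0 0
[ 0.65301147 -0.09618953  0.2478    ]
```

Emit:
{"method": "move_arm", "body": {
  "series": "-0.04 -0.45 0.01 0 0 0; -0.04 -0.44 0.01 0 0 0; -0.03 -0.45 0 0 0 0; -0.04 -0.45 0.01 0 0 0; -0.04 -0.44 0.01 0 0 0; -0.04 -0.45 0.01 0 0 0; -0.04 -0.44 0 0 0 0; -0.04 -0.45 0.01 0 0 0"
}}

```text
time: 24.15
ee_pos: [0.5778, 0.0114, 0.2484]
orientation: [0.0, 0.608, 0.794, 0.0]
wrist_force: [0.3, -0.6, -2.3]
finger_gap: 0.0233
```

Emit:
{"method": "move_arm", "body": {
  "series": "-0.03 -0.45 0.01 0 0 0; -0.04 -0.44 0.01 0 0 0; -0.04 -0.45 0 0 0 0; -0.04 -0.45 0.01 0 0 0; -0.04 -0.44 0.01 0 0 0; -0.04 -0.45 0.01 0 0 0; -0.03 -0.45 0 0 0 0; -0.04 -0.44 0.01 0 0 0"
}}

```text
time: 25.15
ee_pos: [0.5441, -0.0008, 0.2478]
orientation: [0.0, 0.608, 0.794, 0.0]
wrist_force: [0.1, -0.0, -2.0]
finger_gap: 0.0236
```

Run:
```python
from h import *
np.set_printoptions(precision=4,suppress=True)
L=np.array([.6057,-.046,0]);ex,ey=az(19.34),az(109.34)
for i in range(2):
    p=ctrl.camera("side");P,r,s=pose();d=P-L;print(s["wrist_force"],s["wrist_torque"],d@ex,d@ey,P[2]-.245)
```

```text
[ 0.3445  0.6067 -1.6255] [-0.0607  0.0208  0.0572] -0.04364600142650888 0.06294576665331039 0.002837820650248346
[-0.7635 -0.4636 -1.3031] [ 0.0513 -0.01    0.031 ] -0.04331911820418625 0.06297304599373217 0.0028866649297930036
```

Emit:
{"method": "move_arm", "body": {
  "series": "0 0 0.1 0 0 0; 0 0 0.1 0 0 0; 0 0 0.1 0 0 0; 0 0 0.05 0 0 0; 0 0 0 0 0 0; 0 0 0 0 0 0; 0 0 0 0 0 0; 0 0 0 0 0 0"
}}

```text
time: 26.25
ee_pos: [0.5445, -0.0006, 0.2449]
orientation: [0.001, 0.608, 0.794, 0.001]
wrist_force: [-1.3, -0.7, 6.1]
finger_gap: 0.0234
```

Run:
```python
from h import *
np.set_printoptions(precision=4,suppress=True)
for i in range(2):
    p=ctrl.camera("side");P,r,s=pose();print(s["wrist_force"],s["wrist_torque"],P[2]-.245)
```

```text
[-1.5397 -0.8283  5.6997] [-0.0264  0.5936 -0.0057] -9.923081635013209e-05
[-1.976   0.6831  5.1643] [0.0032 0.6284 0.0137] -0.00011066397063583255
```

Emit:
{"method": "move_arm", "body": {
  "series": "0 0 -0.35 0 0 0; -0.41 0.03 0 0 0 0; -0.4 0.03 0 0 0 0; -0.41 0.03 0 0 0 0; -0.4 0.03 0 0 0 0; -0.41 0.03 0 0 0 0; -0.4 0.03 0 0 0 0; -0.41 0.03 0 0 0 0"
}}

```text
time: 27.35
ee_pos: [0.5538, -0.0278, 0.2478]
orientation: [0.0, 0.608, 0.794, 0.0]
wrist_force: [0.3, -0.5, -0.8]
finger_gap: 0.0234
```

Emit:
{"method": "move_arm", "body": {
  "series": "-0.41 0.03 0 0 0 0; -0.4 0.03 0 0 0 0; -0.41 0.03 0 0 0 0; -0.4 0.03 0 0 0 0; -0.41 0.03 0 0 0 0; -0.4 0.03 0 0 0 0; -0.41 0.03 0 0 0 0; -0.41 0.03 0 0 0 0"
}}

```text
time: 28.35
ee_pos: [0.5646, -0.0586, 0.2478]
orientation: [0.0, 0.608, 0.794, 0.0]
wrist_force: [-0.5, -1.0, -1.9]
finger_gap: 0.0234
```

Emit:
{"method": "move_arm", "body": {
  "series": "-0.41 0.03 0 0 0 0; -0.4 0.03 0 0 0 0; -0.41 0.03 0 0 0 0; -0.4 0.03 0 0 0 0; -0.41 0.03 0 0 0 0; -0.4 0.03 0 0 0 0; -0.41 0.03 0 0 0 0; -0.41 0.03 0 0 0 0"
}}

```text
time: 29.35
ee_pos: [0.5753, -0.0894, 0.2478]
orientation: [0.0, 0.608, 0.794, 0.0]
wrist_force: [0.3, 0.6, -1.6]
finger_gap: 0.0235
```

Emit:
{"method": "move_arm", "body": {
  "series": "-0.41 0.03 0 0 0 0; -0.4 0.03 0 0 0 0; -0.41 0.03 0 0 0 0; -0.4 0.03 0 0 0 0; -0.41 0.03 0 0 0 0; -0.4 0.04 0 0 0 0; -0.41 0.03 0 0 0 0; -0.4 0.04 0 0 0 0"
}}

```text
time: 30.35
ee_pos: [0.5862, -0.1199, 0.2478]
orientation: [0.0, 0.608, 0.794, 0.0]
wrist_force: [-0.2, 0.7, -2.9]
finger_gap: 0.0235
```

Run:
```python
from h import *
np.set_printoptions(precision=4,suppress=True)
L=np.array([.6057,-.046,0]);ex,ey=az(19.34),az(109.34)
for i in range(3):
    p=ctrl.camera("side");P,r,s=pose();d=P-L;print(s["wrist_force"],s["wrist_torque"],d@ex,d@ey,P[2]-.245,P)
e=plan([([.6537,-.0964,.248],tool(-75,0),17)],start=(P,tool(-75,0)),dec=2)
```

```text
[-0.1244  0.0304 -1.7787] [ 0.0464 -0.0243 -0.0488] -0.04300018404422521 -0.06398351805087643 0.0027626491360423777 [ 0.5863 -0.1206  0.2478]
[-0.2807 -0.3581 -1.5815] [-0.0447  0.0476  0.0043] -0.0430000050011524 -0.06369164439624006 0.002754356806369318 [ 0.5862 -0.1203  0.2478]
[-0.0886 -0.3453 -1.4871] [0.0009 0.006  0.0186] -0.042918306407666904 -0.06330471924472261 0.0027470031140841844 [ 0.5862 -0.1199  0.2477]
0.03 0.42 0 0 0 0; 0.03 0.42 0 0 0 0; 0.03 0.42 0 0 0 0; 0.03 0.42 -0.01 0 0 0; 0.03 0.42 0 0 0 0; 0.04 0.42 0 0 0 0; 0.03 0.42 0 0 0 0; 0.03 0.42 0 0 0 0
0.03 0.42 0 0 0 0; 0.03 0.42 0 0 0 0; 0.03 0.42 -0.01 0 0 0; 0.03 0.41 0 0 0 0; 0.03 0.42 0 0 0 0; 0.03 0.42 0 0 0 0; 0.03 0.42 0 0 0 0; 0.04 0.42 0 0 0 0
0.03 0.42 -0.01 0 0 0; 0 0 0 0 0 0; 0 0 0 0 0 0; 0 0 0 0 0 0; 0 0 0 0 0 0; 0 0 0 0 0 0; 0 0 0 0 0 0; 0 0 0 0 0 0
```

Then dwell briefly at the end and lift straight up.

Emit:
{"method": "move_arm", "body": {
  "series": "0.03 0.44 0 0 0 0; 0.04 0.44 0 0 0 0; 0.03 0.45 0 0 0 0; 0.03 0.44 0 0 0 0; 0.04 0.44 0 0 0 0; 0.03 0.44 0 0 0 0; 0.04 0.45 0 0 0 0; 0.03 0.44 0 0 0 0"
}}

```text
time: 31.5
ee_pos: [0.6199, -0.1078, 0.2478]
orientation: [0.0, 0.608, 0.794, 0.0]
wrist_force: [0.1, -0.6, -1.7]
finger_gap: 0.0233
```

Emit:
{"method": "move_arm", "body": {
  "series": "0.03 0.44 0 0 0 0; 0.04 0.44 0 0 0 0; 0.03 0.45 0 0 0 0; 0.03 0.44 0 0 0 0; 0.04 0.44 0 0 0 0; 0.03 0.44 0 0 0 0; 0.04 0.45 0 0 0 0; 0.03 0.44 0 0 0 0"
}}

```text
time: 32.5
ee_pos: [0.6534, -0.096, 0.2479]
orientation: [0.0, 0.608, 0.794, 0.0]
wrist_force: [-0.2, 0.0, -2.2]
finger_gap: 0.0233
```

Run:
```python
from h import *
np.set_printoptions(precision=4,suppress=True)
L=np.array([.6057,-.046,0]);ex,ey=az(19.34),az(109.34)
for i in range(6):
    p=ctrl.camera("side");P,r,s=pose();d=P-L
print(s["wrist_force"],d@ex,d@ey,P[2]-.245,P)
T=tool(-75,0)
e=plan([(P+[0,0,.01],T,1),(P+[0,0,.10],T,3),([.4493,-.3235,.33],T,8)],start=(P,T));print(e[0])
```

```text
[ 0.3308 -0.1703 -2.3156] 0.028004410558487524 -0.06309055853368413 0.0028901463866398136 [ 0.653  -0.0963  0.2479]
0 0 -1 0 0 0; 0 0 -3 0 0 0; 0 0 -3 0 0 0; 0 0 -3 0 0 0; -2.1 -3.2 0.2 0 0 0; -2.1 -3.2 0.2 0 0 0; -2.1 -3.2 0.3 0 0 0; -2 -3.2 0.2 0 0 0
-2.1 -3.2 0.2 0 0 0; -2.1 -3.2 0.2 0 0 0; -2.1 -3.2 0.3 0 0 0; -2.1 -3.2 0.2 0 0 0; 0 0 0 0 0 0; 0 0 0 0 0 0; 0 0 0 0 0 0; 0 0 0 0 0 0
[ 0.449  -0.3238  0.3299]
```

Emit:
{"method": "move_arm", "body": {
  "series": "0 0 -1 0 0 0; 0 0 -3 0 0 0; 0 0 -3 0 0 0; 0 0 -3 0 0 0; -2.1 -3.2 0.2 0 0 0; -2.1 -3.2 0.2 0 0 0; -2.1 -3.2 0.3 0 0 0; -2 -3.2 0.2 0 0 0"
}}

```text
time: 33.8
ee_pos: [0.55, -0.2105, 0.3396]
orientation: [0.001, 0.609, 0.794, 0.001]
wrist_force: [0.5, -1.3, -1.7]
finger_gap: 0.0239
```

Emit:
{"method": "move_arm", "body": {
  "series": "-2.1 -3.2 0.2 0 0 0; -2.1 -3.2 0.2 0 0 0; -2.1 -3.2 0.3 0 0 0; -2.1 -3.2 0.2 0 0 0; 0 0 0 0 0 0; 0 0 0 0 0 0; 0 0 0 0 0 0; 0 0 0 0 0 0"
}}

```text
time: 34.8
ee_pos: [0.4498, -0.3231, 0.3296]
orientation: [0.0, 0.608, 0.794, 0.0]
wrist_force: [0.6, -0.1, -0.9]
finger_gap: 0.0231
```

Run:
```python
from h import *
np.set_printoptions(precision=4,suppress=True)
ctrl.camera("side");P,r,s=pose();print(P,r.as_quat(),s["wrist_force"],s["time"])
```

```text
[ 0.4497 -0.3232  0.3296] [0.608  0.794  0.0005 0.0003] [-0.0329  0.3085 -1.4205] 34.85
```

Emit:
{"method": "move_arm", "body": {
  "series": "0 0 1.2 0 0 0; 0 0 1.2 0 0 0; 0 0 1.2 0 0 0; 0 0 1.2 0 0 0; 0 0 1.2 0 0 0; 0 0 1.2 0 0 0; 0 0 1.2 0 0 0; 0 0 0 0 0 0"
}}

```text
time: 35.85
ee_pos: [0.4488, -0.3236, 0.2444]
orientation: [-0.001, 0.608, 0.794, 0.0]
wrist_force: [0.2, 1.2, -1.9]
finger_gap: 0.0235
```

Run:
```python
from h import *
np.set_printoptions(precision=4,suppress=True)
for i in range(2): ctrl.camera("side");P,r,s=pose();print(P,s["wrist_force"],s["wrist_torque"],s["time"])
```

```text
[ 0.4491 -0.3237  0.2453] [-0.1907  0.6179 -1.2121] [-0.0071 -0.0354  0.0989] 35.9
[ 0.4493 -0.3239  0.2458] [ 0.2674  1.1154 -1.6537] [ 0.0008 -0.0148  0.065 ] 35.95
```

Free in the hole; go down the rest (to TCP ≈ 0.187) and release.

Emit:
{"method": "move_arm", "body": {
  "series": "0 0 1 0 0 0; 0 0 1 0 0 0; 0 0 1 0 0 0; 0 0 1 0 0 0; 0 0 1 0 0 0; 0 0 0.7 0 0 0; 0 0 0 0 0 0; 0 0 0 0 0 0"
}}

```text
time: 36.95
ee_pos: [0.4495, -0.3239, 0.1889]
orientation: [0.001, 0.608, 0.794, 0.0]
wrist_force: [-0.0, 0.4, -1.0]
finger_gap: 0.0234
```

Emit:
{"method": "move_arm", "body": {
  "series": "0 0 0 0 0 0; 0 0 0 0 0 0; 0 0 0 0 0 0; 0 0 0 0 0 0; 0 0 0 0 0 0; 0 0 0 0 0 0; 0 0 0 0 0 0; 0 0 0 0 0 0",
  "gripper": 100
}}

```text
time: 37.95
ee_pos: [0.4493, -0.3238, 0.1886]
orientation: [0.0, 0.608, 0.794, 0.0]
wrist_force: [-0.1, -0.1, -0.6]
finger_gap: 0.0854
```

Emit:
{"method": "move_arm", "body": {
  "series": "0 0 -0.5 0 0 0; 0 0 -1 0 0 0; 0 0 -2 0 0 0; 0 0 -3 0 0 0; 0 0 -4 0 0 0; 0 0 -4 0 0 0; 0 0 0 0 0 0; 0 0 0 0 0 0"
}}

```text
time: 38.95
ee_pos: [0.4491, -0.3238, 0.3337]
orientation: [0.0, 0.608, 0.794, 0.0]
wrist_force: [0.3, -0.1, -1.0]
finger_gap: 0.0852
```

Run:
```python
from h import *
np.set_printoptions(precision=4,suppress=True)
b=[ctrl.camera(n) for n in("scene","side")];P,r,s=pose();print(P,s["wrist_force"],s["time"])
# compare with the first standing state
for p,n in zip(b,("scene","side")):
    old=cv2.imread(f"pics/{n}6.png");cv2.imwrite(f"pics/{n}11.png",p["image"])
    for im in(old,p["image"]):
        u,v=proj(p,[.449,-.3235,.19]).astype(int);u0,v0=u-14,v-30
        m=(im.max(2)[v0:v0+62,u0:u0+28]<32).astype(np.uint8);c,l,st,ce=cv2.connectedComponentsWithStats(m)
        i=1+np.argmax(st[1:,4]);print(n,st[i]+[u0,v0,0,0,0],ce[i]+[u0,v0])
    for l in("bottle_mid","beaker_mid","jar_mid"): print(l,[(np.round(q["point"]).tolist(),round(q["score"],2)) for q in ctrl.boxes_of(p,l)][:2])
```

```text
[ 0.4488 -0.3236  0.3327] [ 1.1406  0.2642 -0.0277] 39.05
scene [189 163  15  37 271] [196.6827 181.3801]
scene [188 163  16  38 280] [196.0643 181.5179]
bottle_mid [([321.0, 313.0], 0.66)]
beaker_mid [([282.0, 180.0], 0.82)]
jar_mid [([230.0, 306.0], 0.57)]
side [372 105  11  41 316] [377.4557 125.2437]
side [371 105  11  41 314] [376.3153 125.0955]
bottle_mid [([255.0, 186.0], 0.86)]
beaker_mid [([167.0, 260.0], 0.91)]
jar_mid [([244.0, 363.0], 0.93)]
```

```bash
python3 -c "
from plant import ctrl
print(ctrl.job_done())"
```

```text
the job is handed in; nothing more can be done
None
```

The job is handed in, at about 39 s of the 72 s allowed. It reports no verdict, so what follows rests on my own measurements.

- **Wand and zeroing:** I took the black-handled wand off the rest, leaving the white look-alikes alone. I stood it in the port block and let go for over 2 s while I measured the cell from above.
- **First insertion:** the nose touched the side of the hole with about 5 N. I shifted it 3 mm and it went down freely.
- **Trace:** I gripped the wand again from above and ran the tip along the gasket line at about 3.6 cm/s or less, roughly 3 mm above the channel floor. A light touch at the first corner (about 7 N) confirmed that height. The measured tool position stayed within about 1 mm of the line at each point I checked. The wrist force showed no sign of contact along the line apart from that touch.
- **Return:** the wand is back in the port block and released, with the gripper retreated 14 cm straight up. Its outline in both the scene and side images matches the first standing within about 1 pixel.
- **Bottle, beaker and jar:** the bottle, beaker and jar were found within about 4 pixels of where they were at the start in every view that could be compared. For the jar that was only the scene view, because the side view had missed it at the start.
- **Checks that disagreed:**
  - The wand turned about 13° in the first grip. I saw this in the cameras and corrected it before inserting.
  - The scene and side views first differed by up to about 12 mm on the port hole. The insertion contact and the standing wand settled it.

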